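# Put the clock-cleaning kit back in order

### The arm

A 7-joint arm with a two-finger parallel gripper is mounted at the origin on the work surface. World frame = base frame: x ahead of the robot, y to its left, z up, the work surface at z = 0. Lengths are in mm, angles in degrees, forces in N, time in s.
With the tool pointing down it reaches from about 400 to 850 mm from the base axis. Payload 10.4 kg.
Tool frame: the origin (TCP) lies midway between the tips of the shut fingers; the grasp point (between the pads) lies 19 mm behind it; z points along the fingers, y is the direction in which the jaws open and shut (so a half turn about z gives the same grasp; the last joint's range is limited). The gripper opens to 87 mm and grips with 3 to 60 N. Pads are 19 mm wide; open, the fingers measure 117 mm over their backs; the gripper's body (75 mm by 190 mm) begins 51 mm behind the grasp point.
Start: joints at [-78.071, 19.034, -3.707, 83.658, 1.238, 77.344, -5.071], TCP at [142.958, 608.453, 222.576] pointing down, gripper open.
Joint ranges: [-148.97, 148.97], [-28.65, 121.19], [-84.17, 76.75], [9.2, 138.47], [-72.65, 252.65], [3.7, 117.97], [-149.18, 149.18]. Speed limits (degrees/s): [127.2, 127.2, 159.86, 159.86, 180, 180, 180].

### API

Orientations are given as [roll, pitch, yaw] about the fixed x, y, z axes, in that order (R = Rz(yaw) Ry(pitch) Rx(roll)).
In Python, from plant import readout, viewer, workorder gives the robot as it stands.
- The arm moves only by the shell command python3 -m crank 'ROWS'. ROWS is JSON, a list that holds one entry, the list of rows, each a list of 7 numbers: the finger opening in mm, from 0 to 87, then the shift along the tool's x, y, z in mm, then the turn, a rotation vector about the tool's x, y, z in degrees. A call has 1 to 5 rows; each row shifts and turns the commanded pose from where the row before left it, along the tool's axes as they then stand; what a row does not reach is not made up. A row lasts 1/8 s, in which the tool goes at most 62.5 mm and 10.7 degrees, less where a joint would pass 70% of its speed; a pose out of reach is approached as far as the arm can. A call with a gripper value outside its range is refused whole. The fingers move at their own pace and stop on an object; the grip force is fixed at half the most. Time passes only in rows, so rows that do not move let the fingers close. It gives the time, the measured TCP pose, the force and the opening at its end, in the units of the state.
- readout.get_obs(): the state, without advancing time (a new reading comes with each control period).
- viewer.camera(name): name is "scene" or "side" or "wrist"; returns the picture (420x560x3 uint8, blue, green, red); there is no depth.
- viewer.camera_model(name): a dict with "fx", "fy", "cx", "cy" (pixels), "position" and "rotation" of the camera in the world. Camera axes: x right, y down, z forward; pixel columns grow to the right and rows downward; lengths in mm; the calibration is good to about 2 mm. A picture is of the moment at which its call begins: read the wrist's pose just before it. camera_model takes no time and is no camera call; for the wrist camera it gives the pose at the moment of the call.
- workorder.job_done(): hands the job in, once; it reports no verdict.
The state is a dict: "time_s": time; "joint_positions": joint angles; "joint_vel": joint speeds; "joint_efforts": joint torques, N m; "tcp_pos": TCP position; "eef_rot": TCP orientation; "contact_force": force on the tool from outside, world axes, zero at the start; "torque": the same for the moment, N m; "gripper_width": finger opening in mm.
Only numpy, scipy, OpenCV 4.12 (cv2) and the standard library are available. Lean on these libraries where they do the work, as an engineer would, in place of code of your own. Each camera call takes 0.05 s, during which the arm holds its last target.

### The job

Put the clock-cleaning kit back in order: right every fallen fluid tin by pushing its cap end against the plain side of the low drawer unit until it stands upright on its foot on the desk, close against that side, and nest the brass rinse cups in size order inside one another, all in the largest cup and each fully down and upright. Some tins and cups may be missing; leave the clock base, the brass band and the screwdriver where they are.

Things in the scene. Friction and masses are not known exactly. Their poses are not given: they have to be found in the camera images.
- unit_face (a point): Low dark steel drawer unit, fixed, 420 mm long (x), 200 deep (y), 115 high. Point: at desk level at the foot of its plain upright side (the wall), mid-length. x runs along that side, y points horizontally into the unit (free space is at negative y), z up; the wall plane is y = 0, x from -210 to 210 mm. A tin left slanting steeper than 45 deg, cap end on the wall, stays so.
- tin1_c (a point): Closed flat-sided metal tin, 0.2-0.4 kg: body 120 long, 46 (own y) x 40 mm (own z), black cap 26 across, 12 high, on its top end. Point: on the axis, half-way along the 132 mm over the cap. Own x runs foot to cap. Starts lying, own z up (centre 20 mm above the desk), cap towards the drawer unit's side and 15-50 mm off it; standing, the centre is 66 mm up. May be absent.
- tin2_c (a point): Closed flat-sided metal tin, 0.2-0.4 kg: body 120 long, 46 (own y) x 40 mm (own z), black cap 26 across, 12 high, on its top end. Point: on the axis, half-way along the 132 mm over the cap. Own x runs foot to cap. Starts lying, own z up (centre 20 mm above the desk), cap towards the drawer unit's side and 15-50 mm off it; standing, the centre is 66 mm up. May be absent.
- tin3_c (a point): Closed flat-sided metal tin, 0.2-0.4 kg: body 120 long, 46 (own y) x 40 mm (own z), black cap 26 across, 12 high, on its top end. Point: on the axis, half-way along the 132 mm over the cap. Own x runs foot to cap. Starts lying, own z up (centre 20 mm above the desk), cap towards the drawer unit's side and 15-50 mm off it; standing, the centre is 66 mm up. May be absent.
- cup_a_c (a point): Straight-sided open brass cup, standing mouth up: outer diameter 80 mm, height 44 mm, wall 3 mm, floor 4 mm thick. The point is on its axis half-way up (22 mm above its underside); own z up. The largest, always present; the others go into it. Nested, each cup stands on the floor of the next larger one present and sticks out at least 18 mm above its rim.
- cup_b_c (a point): Straight-sided open brass cup, standing mouth up: outer diameter 64 mm, height 60 mm, wall 3 mm, floor 4 mm thick. The point is on its axis half-way up (30 mm above its underside); own z up. Second largest. May be absent. Nested, each cup stands on the floor of the next larger one present and sticks out at least 18 mm above its rim.
- cup_c_c (a point): Straight-sided open brass cup, standing mouth up: outer diameter 49 mm, height 76 mm, wall 3 mm, floor 4 mm thick. The point is on its axis half-way up (38 mm above its underside); own z up. Third. May be absent. Nested, each cup stands on the floor of the next larger one present and sticks out at least 18 mm above its rim.
- cup_d_c (a point): Straight-sided open brass cup, standing mouth up: outer diameter 35 mm, height 90 mm, wall 3 mm, floor 14 mm thick. The point is on its axis half-way up (45 mm above its underside); own z up. The narrowest and tallest. May be absent. Nested, each cup stands on the floor of the next larger one present and sticks out at least 18 mm above its rim.
- clock_base: Bystander: round brass clock base plate, 140 mm across, 60 mm high on three curved legs, with a small motor on top; origin under its centre.
- band: Bystander: plain brass band, a ring 72 mm across and 26 mm high; origin under its centre.
- driver: Bystander: screwdriver with an amber handle, 170 mm long, lying on the desk; origin under it.
Things that resemble listed ones, but are neither listed nor needed, are in the scene too. What is shaped like the part that bears cup_c_c but red is not meant. Leave any orange look-alike of the part that bears cup_d_c alone.

How it is judged:
By the outcome, as a careful person would: the job done as asked, in the order asked, and still so for the second after the job is handed in, with the robot touching nothing.
Of tin1, tin2, tin3 only 2 to 3 are there at a start; the rules pass over those that are not, and their reading is None.
Of cup_b, cup_c, cup_d only 2 to 3 are there at a start; the rules pass over those that are not, and their reading is None.
At some moment in a run one of cup_a, cup_b, cup_c may be knocked a few centimetres aside while the robot is not near it.
It also fails if it takes over 210 s, if anything falls off the work surface, if the arm or the gripper's body presses on something with over 40 N, if the wrist force passes 120 N, or if a joint passes its speed limit or range.

## Working session

There is one attempt and no reset: what is moved stays moved. The work goes in short steps, Python scripts to look and compute and a shell command to move; the robot and the scene stay as the last step left them, time stands still between calls to the robot, and variables do not carry over. Pictures are saved under pics/ and viewed, and the job is handed in when it is done.

```bash
ls; mkdir -p pics; cat > h.py <<'E'
import numpy as np, cv2
from plant import readout, viewer, workorder
def snap(name,fn):
    m=viewer.camera_model(name); im=np.array(viewer.camera(name)); cv2.imwrite('pics/'+fn+'.png',im); return im,m
def ray(m,u,v):
    d=np.array([(u-m['cx'])/m['fx'],(v-m['cy'])/m['fy'],1.]); return np.array(m['position']),np.array(m['rotation'])@d
def atz(m,u,v,z):
    p,d=ray(m,u,v); return p+d*(z-p[2])/d[2]
def proj(m,P):
    q=np.array(m['rotation']).T@(np.array(P,float)-np.array(m['position'])); return q[0]/q[2]*m['fx']+m['cx'],q[1]/q[2]*m['fy']+m['cy']
E
python3 - <<'E'
from h import *
for n in ['scene','side','wrist']:
    im,m=snap(n,n+'0'); print(n,m)
print(readout.get_obs())
E
```

```text
pics
scene {'fx': 483.1945331135886, 'fy': 483.1945331135886, 'cx': 273.059445697058, 'cy': 209.91948683792944, 'position': array([1015.94833301,  550.75921392,  667.27721195]), 'rotation': array([-129.74594545,    0.58214768,  143.67041765])}
side {'fx': 496.934220765965, 'fy': 496.934220765965, 'cx': 283.6485154518445, 'cy': 211.8551069437793, 'position': array([ 121.2664221 , -752.51003002,  843.27970942]), 'rotation': array([-132.04539766,   -1.01467297,  -32.0969097 ])}
wrist {'fx': 317.4440256267369, 'fy': 317.4440256267369, 'cx': 280.25046740041114, 'cy': 212.28392052134637, 'position': array([ 68.76410178, 625.21601286, 384.13308892]), 'rotation': array([1.64169433e+02, 6.48028221e-02, 7.67030856e+01])}
{'time_s': 0.15, 'joint_positions': array([-78.07163655,  19.06310831,  -3.70752599,  83.69409313,
         1.24031693,  77.34340041,  -5.07158981]), 'joint_vel': array([ 0.09027624, -0.21062514, -0.05341267, -0.19899568,  0.04620168,
        0.10826385,  0.02856509]), 'joint_efforts': array([ 6.48318110e-04, -6.23634338e+01,  2.45771161e-02, -3.90136778e+01,
       -6.13067904e-02,  3.72827332e-02,  5.87388195e-05]), 'tcp_pos': array([142.91147137, 608.147055  , 221.94987929]), 'eef_rot': array([-1.79939521e+02,  5.09343733e-03,  1.66777859e+02]), 'contact_force': array([-1.29527974, -0.2728765 ,  0.33517337]), 'torque': array([-0.02782906,  0.000518  ,  0.00698695]), 'gripper_width': 87.15569877592695}
```

```bash
cat >> h.py <<'E'
from scipy.spatial.transform import Rotation as Ro
def RM(r): return Ro.from_euler('xyz',np.array(r),degrees=True).as_matrix()
def ray(m,u,v):
    d=np.array([(u-m['cx'])/m['fx'],(v-m['cy'])/m['fy'],1.]); return np.array(m['position']),RM(m['rotation'])@d
def proj(m,P):
    q=RM(m['rotation']).T@(np.array(P,float)-np.array(m['position'])); return q[0]/q[2]*m['fx']+m['cx'],q[1]/q[2]*m['fy']+m['cy']
E
```

```text
(no output)
```

View pics/scene0.png

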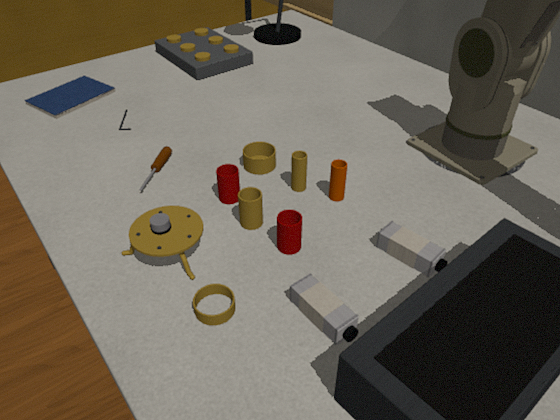

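View pics/side0.png

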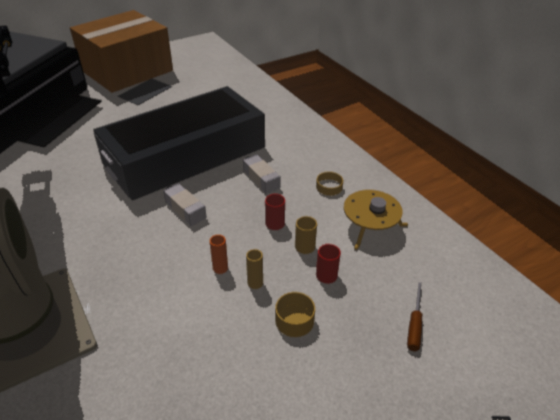

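View pics/wrist0.png

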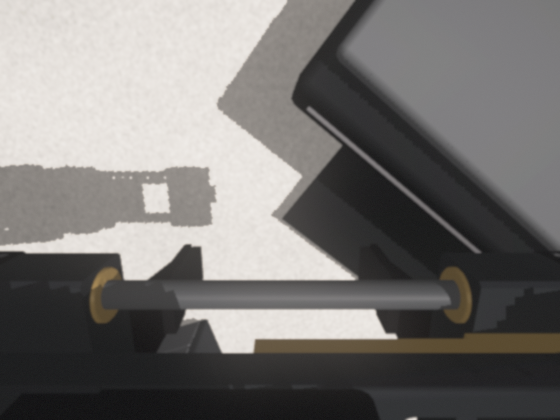

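```bash
python3 - <<'E'
from h import *
a=cv2.imread('pics/scene0.png'); b=cv2.imread('pics/side0.png')
cv2.imwrite('pics/c1.png',cv2.resize(a[130:270,190:390],None,fx=4,fy=4,interpolation=cv2.INTER_CUBIC))
cv2.imwrite('pics/c2.png',cv2.resize(a[200:360,270:470],None,fx=4,fy=3.75,interpolation=cv2.INTER_CUBIC))
cv2.imwrite('pics/c3.png',cv2.resize(b[140:340,150:350],None,fx=3,fy=3,interpolation=cv2.INTER_CUBIC))
E
```

```text
(no output)
```

View pics/c1.png

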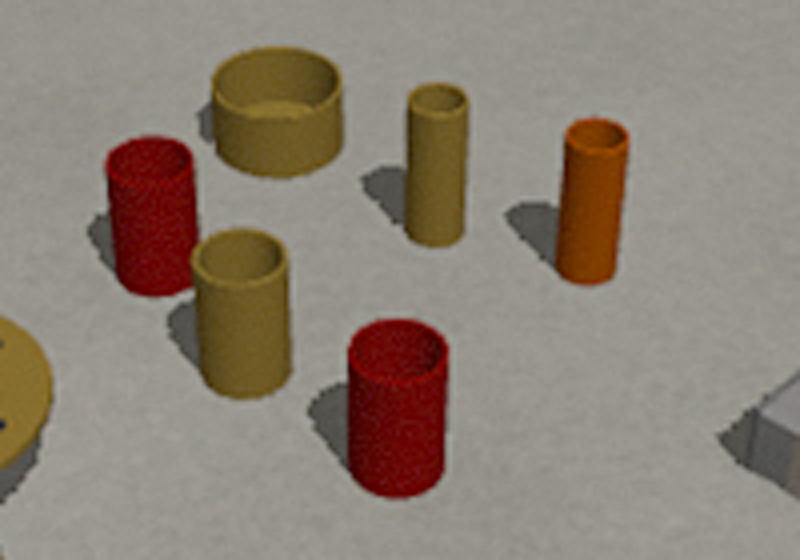

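View pics/c2.png

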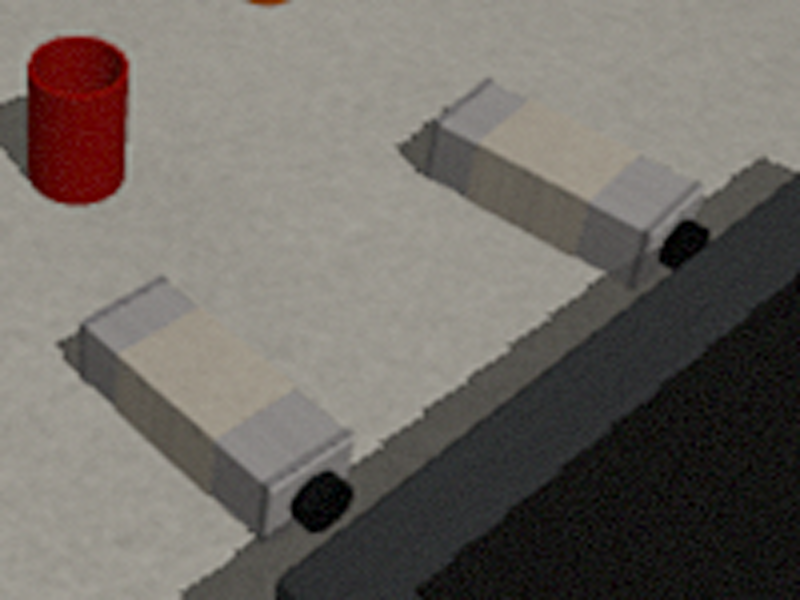

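View pics/c3.png

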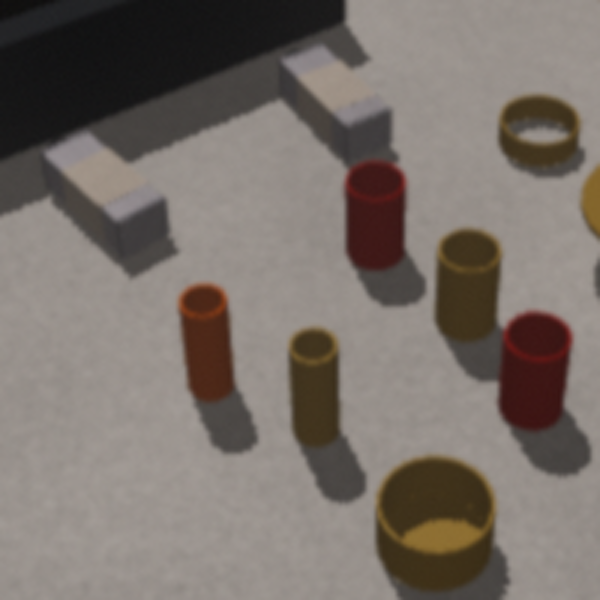

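```bash
python3 - <<'E'
from h import *
ms=viewer.camera_model('scene'); md=viewer.camera_model('side')
np.set_printoptions(precision=1,suppress=True)
for n,s,d,z in [('a',(259.25,150.5),(295.3,309.3),44),('c',(250,194.5),(306.3,224),76),('d',(299.25,155),(254.7,255.3),90),('b?',(250,194.5),(306.3,224),60)]:
    print(n,atz(ms,*s,z),atz(md,*d,z))
# widths
for n,l,r,z in [('a',(212,82),(342,82),44),('c',(192,258),(289,258),76),('d',(407,100),(469,100),90)]:
    f=lambda p:atz(ms,190+p[0]/4,130+p[1]/4,z)
    print(n,'diam',np.linalg.norm(f(l)-f(r)))
for n,q in [('t1',[(82,325),(163,277),(352,433),(263,487)]),('t2',[(437,120),(490,80),(700,185),(645,232)])]:
    P=np.array([atz(ms,270+x/4,200+y/3.75,40) for x,y in q]); print(n,P[:,:2].tolist())
    m=P.mean(0); ax=(P[2]+P[3]-P[0]-P[1])/2; print(np.linalg.norm(ax),np.linalg.norm(P[1]-P[0]),np.linalg.norm(P[3]-P[2]),np.degrees(np.arctan2(ax[1],ax[0])),m+6*ax/np.linalg.norm(ax))
# side tins c3: foot/top corners
for n,q in [('t1',[(340,124),(390,104),(325,47),(281,63)]),('t2',[(108,218),(166,197),(90,137),(46,155)])]:
    P=np.array([atz(md,150+x/3,140+y/3,40) for x,y in q]); 
    m=P.mean(0); ax=(P[2]+P[3]-P[0]-P[1])/2; print(np.linalg.norm(ax),np.linalg.norm(P[1]-P[0]),np.degrees(np.arctan2(ax[1],ax[0])),m+6*ax/np.linalg.norm(ax))
for u,v in [(340,355),(505,220)]: print('walltop',atz(ms,u,v,115))
for u,v in [(96,134),(143,163),(265,119),(243,92)]: print('side top',atz(md,u,v,115))
E
python3 - <<'E'
import cv2
a=cv2.imread('pics/scene0.png')
cv2.imwrite('pics/c4.png',cv2.resize(a[210:420,300:560],None,fx=3,fy=2.8))
b=cv2.imread('pics/side0.png')
cv2.imwrite('pics/c5.png',cv2.resize(b[80:220,80:280],None,fx=4,fy=4))
E
```

```text
a [ 472.7 -253.9   44. ] [ 471.4 -264.3   44. ]
c [607.7 -92.   76. ] [606.9 -99.6  76. ]
d [ 454.1 -127.5   90. ] [ 454.3 -134.4   90. ]
b? [ 596.7 -109.4   60. ] [617.1 -86.   60. ]
a diam 77.04449385458412
c diam 48.34776135556578
d diam 33.48749257066746
t1 [[671.6207005214612, 121.92985161249999], [625.195637434907, 119.96098391347971], [622.2734984722964, 234.71964227412843], [669.5404315814772, 234.14846454395752]]
113.5161946244173 46.46679376293125 47.270384063885174 91.26255138292338 [647.  183.7  40. ]
t2 [[450.7735971739446, 115.31619513450022], [407.40527199093935, 109.03138872358755], [388.8096421293832, 221.1189615468968], [434.26557093798465, 226.92316891986263]]
113.21607312333335 43.82134663382147 45.82499631294078 98.91850554114136 [419.4 174.   40. ]
103.43784417826761 51.87823256342216 92.08482266927952 [648.1 180.2  40. ]
102.50365134047063 50.56162845714093 99.59751891984284 [420.1 168.8  40. ]
walltop [733.2 304.9 115. ]
walltop [322.6 276.2 115. ]
side top [301.8 435.4 115. ]
side top [361.9 251.8 115. ]
side top [720.4 275.2 115. ]
side top [740.8 438.8 115. ]
```

View pics/c4.png

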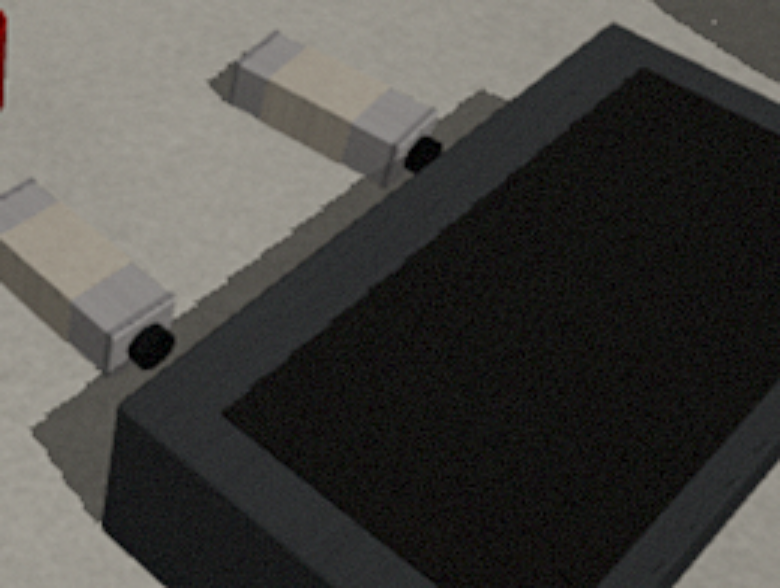

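View pics/c5.png

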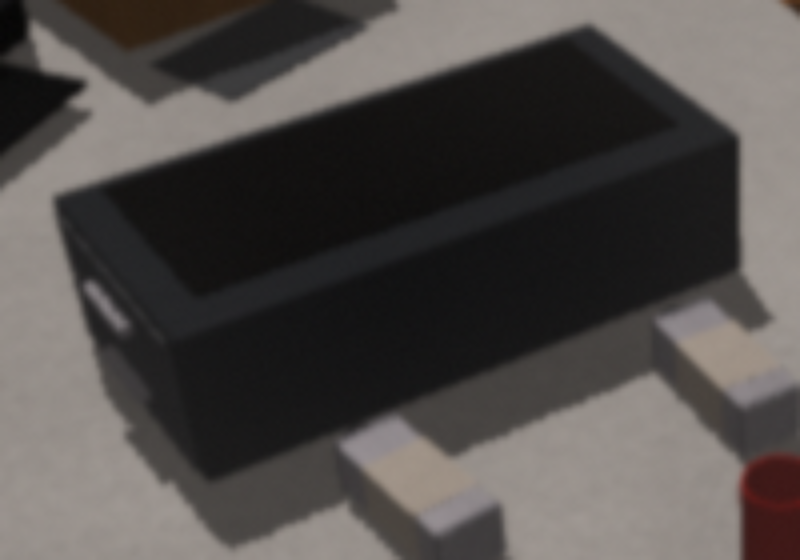

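```bash
cat > fit.py <<'E'
from h import *
from scipy.optimize import least_squares
np.set_printoptions(precision=1,suppress=True)
ms=viewer.camera_model('scene'); md=viewer.camera_model('side')
def unitpts(p):
    c,s=np.cos(p[2]),np.sin(p[2]); R=np.array([[c,-s],[s,c]])
    return lambda x,y,z: np.r_[R@[x,y]+p[:2],z]
obs=[(ms,(340,355.7),(210,0,115)),(ms,(504,217.9),(-210,0,115)),(ms,(334.3,397.5),(210,0,0)),
(md,(123,166),(-210,0,115)),(md,(264.5,113.7),(210,0,115)),(md,(132.8,200),(-210,0,0)),(md,(264.5,147.5),(210,0,0)),
(md,(95,130),(-210,200,115)),(md,(227,86.5),(210,200,115))]
if __name__=='__main__':
  for sel in ('both',ms,md):
    o=[q for q in obs if sel=='both' or q[0] is sel]
    f=lambda p:np.concatenate([np.array(proj(m,unitpts(p)(*P)))-uv for m,uv,P in o])
    r=least_squares(f,[530,280,0]); print(r.x[:2],np.degrees(r.x[2])); print(f(r.x).reshape(-1,2))
E
python3 fit.py
```

```text
[525.2 286.3] 4.679872992955842
[[-1.5 -1. ]
 [-0.3 -1.5]
 [-1.8  2.5]
 [-0.8 -0.9]
 [-0.3 -0.7]
 [-1.7  1.1]
 [ 0.1 -0.4]
 [-3.5 -1.7]
 [-0.6 -1.6]]
[523.3 287.1] 4.627376049710183
[[-0.1 -1.4]
 [ 0.8 -1.6]
 [-0.6  2.2]]
[527.3 282.8] 4.767449671681301
[[ 0.5 -0.3]
 [ 0.9 -0.4]
 [-0.4  1.6]
 [ 1.2 -0.1]
 [-2.4 -1.2]
 [ 0.4 -1.3]]
```

```bash
cat > cup.py <<'E'
from h import *
from scipy.optimize import least_squares
np.set_printoptions(precision=1,suppress=True)
D={'a':(80,44),'b':(64,60),'c':(49,76),'d':(35,90)}
def mask(im):
    h=cv2.cvtColor(im,cv2.COLOR_BGR2HSV); return cv2.inRange(h,(18,90,30),(32,255,255))
def sil(m,k,x,y,z0=0):
    d,hh=D[k]; t=np.linspace(0,2*np.pi,60)
    P=[(x+d/2*np.cos(a),y+d/2*np.sin(a),z0+z) for z in (0,hh) for a in t]
    return np.array([proj(m,p) for p in P])
def bb(m,k,x,y,z0=0):
    q=sil(m,k,x,y,z0); return np.r_[q.min(0),q.max(0)]
def obsbb(im,uv):
    n,l,s,c=cv2.connectedComponentsWithStats(mask(im)); 
    cand=[i for i in range(1,n) if s[i,4]>60]
    i=min(cand,key=lambda i:np.hypot(*(s[i,:2]+s[i,2:4]/2-uv)))
    x,y,w,h=s[i,:4]; return np.array([x,y,x+w-1,y+h-1],float)
def fit(k,pairs,x0,z0=0):
    f=lambda p:np.concatenate([bb(m,k,*p,z0)-o for m,o in pairs])
    r=least_squares(f,x0); return r.x,f(r.x)
E
cat > f2.py <<'E'
from cup import *
import sys
ims,ms=cv2.imread('pics/scene0.png'),viewer.camera_model('scene')
imd,md=cv2.imread('pics/side0.png'),viewer.camera_model('side')
for k,s,d,x0,al in [('a',(259,158),(295,314),(472,-258),'a'),('c',(250,209),(306,235),(607,-95),'cb'),('d',(299,171),(255,269),(454,-130),'d')]:
    os,od=obsbb(ims,s),obsbb(imd,d); print(k,os,od)
    for kk in al:
        for pr in ([(ms,os)],[(md,od)],[(ms,os),(md,od)]): 
            x,r=fit(kk,pr,x0); print(kk,x,r)
E
python3 f2.py
```

```text
a [243. 142. 275. 174.] [276. 292. 314. 336.]
a [ 471.7 -256.5] [-0.9 -1.   0.9  0.8]
a [ 474.2 -259. ] [-1.2 -1.   1.2  0.9]
a [ 473.1 -258.1] [-1.7 -1.1  0.1  0.7 -1.9 -1.1  0.5  0.8]
c [238. 187. 262. 229.] [296. 217. 316. 253.]
c [606.4 -95.5] [-0.7 -1.   0.7  0.9]
c [609.1 -97.3] [-1.5 -1.3  1.4  1.1]
c [607.5 -96.4] [-1.4 -1.   0.1  0.9 -2.2 -1.3  0.6  1.2]
b [ 600.5 -104.6] [-3.9 -0.1  4.1 -0.2]
b [614.4 -89.9] [-4.4 -1.   4.3  0.7]
b [607.  -97.2] [-4.6  2.7  3.6  3.  -5.4  1.9  3.5  3.9]
d [291. 151. 306. 191.] [247. 250. 262. 288.]
d [ 453.1 -130.6] [-0.9 -1.2  0.8  1. ]
d [ 454.3 -132.7] [-1.2 -1.4  1.2  1.3]
d [ 453.7 -131.7] [-1.4 -1.3  0.3  0.9 -1.7 -1.6  0.8  1.1]
```

```bash
cat > plan.py <<'E'
from h import *
# goto: from current measured pose to target TCP pos & rpy; prints summary delta in tool axes, rows of equal steps
def plan(pos,rot,w,n=None,start=None,smax=45,rmax=10):
    o=readout.get_obs() if start is None else start
    p0=np.array(o['tcp_pos']);R0=Ro.from_euler('xyz',o['eef_rot'],degrees=True)
    R1=Ro.from_euler('xyz',rot,degrees=True); p1=np.array(pos,float)
    rv=(R0.inv()*R1).as_rotvec(degrees=True); d=p1-p0
    if n is None: n=int(max(1,np.ceil(np.linalg.norm(d)/smax),np.ceil(np.linalg.norm(rv)/rmax)))
    print('n',n,'dist',np.linalg.norm(d).round(1),'rotvec',rv.round(1))
    p=p0.copy();R=R0;rows=[]
    tr=np.round(rv/n,1)
    for i in range(n):
        tgt=p0+d*(i+1)/n
        s=np.round(R.inv().apply(tgt-p),0 if i<n-1 else 1)
        rows.append([w,*s.tolist(),*tr.tolist()]); p=p+R.apply(s); R=R*Ro.from_rotvec(tr,degrees=True)
    for i in range(0,n,5): print('[['+','.join(str([int(x) if x==int(x) else x for x in r]).replace(' ','') for r in rows[i:i+5])+']]')
    print('end',p.round(1),R.as_euler('xyz',degrees=True).round(1))
E
python3 - <<'E'
from plan import *
plan([647,196.5,150],[180,0,91.6],87)
E
```

```text
n 15 dist 654.8 rotvec [-0.   0.  75.2]
[[[87,-39,-19,5,0,0,5],[87,-40,-16,5,0,0,5],[87,-42,-12,4,0,0,5],[87,-43,-8,5,0,0,5],[87,-43,-4,5,0,0,5]]]
[[[87,-43,-1,5,0,0,5],[87,-44,3,5,0,0,5],[87,-42,7,5,0,0,5],[87,-43,10,4,0,0,5],[87,-41,14,5,0,0,5]]]
[[[87,-39,18,5,0,0,5],[87,-38,21,5,0,0,5],[87,-36,24,5,0,0,5],[87,-34,27,4,0,0,5],[87,-31,30.6,5.3,0,0,5]]]
end [647.  196.5 150. ] [-1.80e+02  1.00e-01  9.18e+01]
```

```bash
python3 -m crank '[[[87,-39,-19,5,0,0,5],[87,-40,-16,5,0,0,5],[87,-42,-12,4,0,0,5],[87,-43,-8,5,0,0,5],[87,-43,-4,5,0,0,5]]]' && python3 -m crank '[[[87,-43,-1,5,0,0,5],[87,-44,3,5,0,0,5],[87,-42,7,5,0,0,5],[87,-43,10,4,0,0,5],[87,-41,14,5,0,0,5]]]' && python3 -m crank '[[[87,-39,18,5,0,0,5],[87,-38,21,5,0,0,5],[87,-36,24,5,0,0,5],[87,-34,27,4,0,0,5],[87,-31,30,5,0,0,5]]]'
python3 -m crank '[[[87,0,0,0,0,0,0],[87,0,0,0,0,0,0]]]'
python3 - <<'E'
from h import *
snap('wrist','w1'); snap('scene','s1'); print(readout.get_obs())
E
```

```text
time_s: 0.78
tcp_pos: [312.3, 470.3, 198.3]
eef_rot: [-180.0, -0.0, 141.6]
contact_force: [0.6, 1.0, 0.2]
gripper_width: 87.2
time_s: 1.4
tcp_pos: [480.0, 332.4, 174.3]
eef_rot: [-180.0, -0.0, 116.6]
contact_force: [0.4, 0.2, -0.8]
gripper_width: 86.9
time_s: 2.02
tcp_pos: [647.3, 195.9, 150.2]
eef_rot: [-180.0, -0.0, 91.6]
contact_force: [-0.2, 0.4, 0.1]
gripper_width: 87.0
time_s: 2.28
tcp_pos: [646.0, 197.3, 150.1]
eef_rot: [-179.9, -0.0, 91.8]
contact_force: [0.5, 0.5, -0.0]
gripper_width: 87.0
{'time_s': 2.375, 'joint_positions': array([-38.18252937,  29.11030963,  24.39088207,  81.6288743 ,
       -12.26000664,  71.88962331, -10.80106362]), 'joint_vel': array([-0.17237273, -0.29825076,  0.08664451, -0.02910075,  0.03355612,
       -0.06321491, -0.02714161]), 'joint_efforts': array([ 8.83143637e-01, -6.75433445e+01,  9.58572239e+00, -3.70631897e+01,
       -1.50747970e-02,  1.56961789e-02,  1.42672884e-04]), 'tcp_pos': array([645.73312287, 198.20109774, 150.5056777 ]), 'eef_rot': array([-1.79971761e+02, -4.86442469e-02,  9.19028260e+01]), 'contact_force': array([-0.01128603, -0.7339937 ,  0.13728897]), 'torque': array([-0.05602235,  0.05928359, -0.02430495]), 'gripper_width': 87.06067615047891}
```

View pics/w1.png

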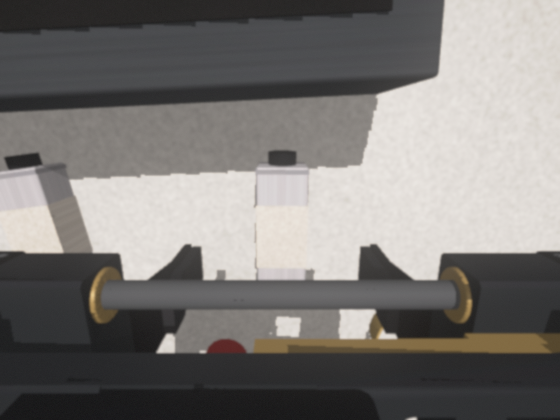

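View pics/s1.png

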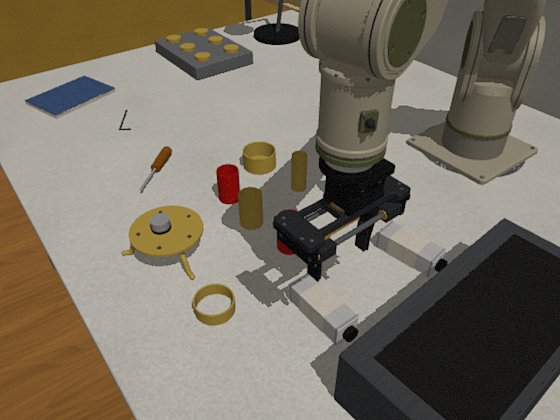

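```bash
python3 - <<'E'
from h import *
a=cv2.imread('pics/w1.png'); cv2.imwrite('pics/w1c.png',cv2.resize(a[90:300,180:400],None,fx=3.5,fy=2.8))
m=viewer.camera_model('wrist'); print(m)
for u,v,z in [(257,168,40),(308,168,40),(256,268,40),(306,268,40),(282,163,20)]: print(atz(m,u,v,z))
E
```

```text
{'fx': 317.4440256267369, 'fy': 317.4440256267369, 'cx': 280.25046740041114, 'cy': 212.28392052134637, 'position': array([642.05982552, 272.65672554, 312.89399195]), 'rotation': array([1.64202654e+02, 5.80894920e-02, 1.82626568e+00])}
[623.00862312 234.37494849  40.        ]
[666.81913574 235.7779879   40.        ]
[623.19104251 140.33561382  40.        ]
[670.17049595 141.85656073  40.        ]
[644.51075103 236.89670288  20.        ]
```

View pics/w1c.png

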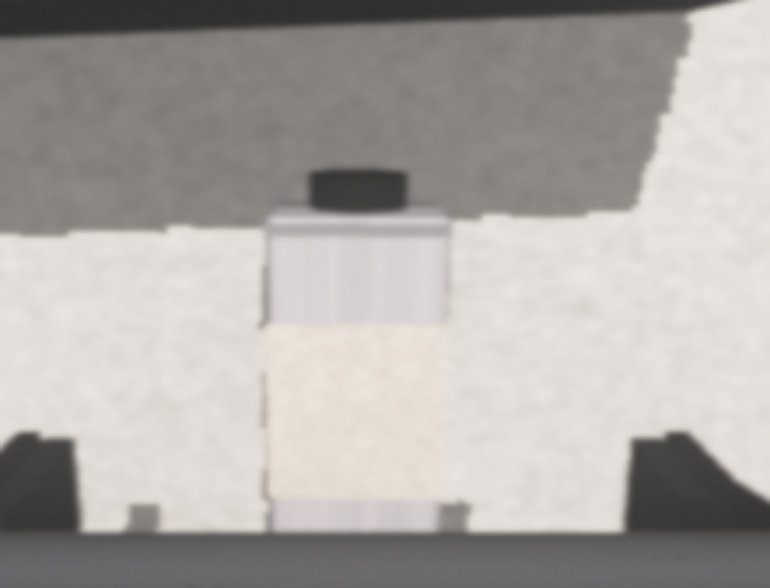

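```bash
python3 -m crank '[[[87,0,0,40,0,0,0],[87,0,0,40,0,0,0],[87,0,0,35,0,0,0],[87,0,0,26,0,0,0],[87,0,0,0,0,0,0]]]' && python3 -m crank '[[[40,0,0,0,0,0,0],[40,0,0,0,0,0,0],[40,0,0,0,0,0,0],[40,0,0,0,0,0,0],[40,0,0,0,0,0,0]]]'
python3 - <<'E'
from h import *
snap('wrist','w2')
m=viewer.camera_model('wrist'); 
E
```

```text
time_s: 3.0
tcp_pos: [644.5, 197.6, 7.8]
eef_rot: [-179.8, 0.0, 91.9]
contact_force: [-0.5, -0.1, -0.2]
gripper_width: 87.0
time_s: 3.62
tcp_pos: [646.6, 196.8, 9.7]
eef_rot: [180.0, -0.0, 91.8]
contact_force: [0.2, -0.3, 0.8]
gripper_width: 45.9
```

View pics/w2.png

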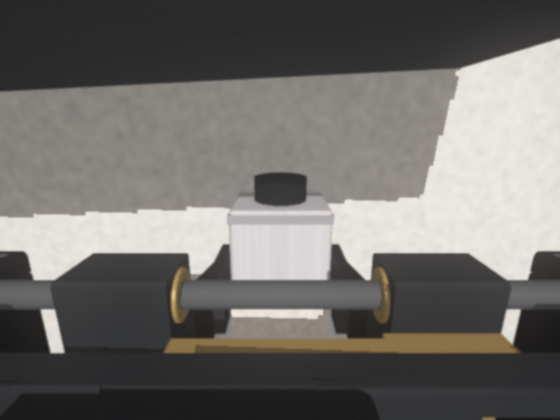

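```bash
cat > tilt.py <<'E'
from plan import *
import sys
W0=np.array([525.2,285.5]);YW=np.radians(4.7);T=np.array([np.cos(YW),np.sin(YW),0]);N=np.array([-np.sin(YW),np.cos(YW),0]);Z=np.array([0,0,1.])
def tcp(t,fn,th,S,E,fz):
    th=np.radians(th);a=np.cos(th)*N+np.sin(th)*Z;oz=-np.sin(th)*N+np.cos(th)*Z
    p=np.r_[W0,0]+t*T+fn*N+fz*Z+S*a+E*oz
    R=np.column_stack([a,np.cross(-oz,a),-oz]); return p,Ro.from_matrix(R)
def steps(poses,w):
    o=readout.get_obs(); p=np.array(o['tcp_pos']);R=Ro.from_euler('xyz',o['eef_rot'],degrees=True); out=[]
    for q,Q in poses:
        s=np.round(R.inv().apply(q-p)); p=p+R.apply(s); r=np.round((R.inv()*Q).as_rotvec(degrees=True),0); R=R*Ro.from_rotvec(r,degrees=True)
        out.append([w,*map(int,s),*map(int,r)])
    for i in range(0,len(out),5): print(str([out[i:i+5]]).replace(' ',''))
    print(p.round(1),R.as_euler('xyz',degrees=True).round(1))
    for q,Q in poses: print(q.round(0),end=' ')
E
python3 - <<'E'
from tilt import *
o=readout.get_obs();d=np.r_[o['tcp_pos'][:2]-W0,0];print('t,n tcp',d@T,d@N)
t=d@T
P=[tcp(t,-180+(147-5)*k/10,7.5*k,83,9,2) for k in range(0,11)]
steps(P,30)
E
```

```text
t,n tcp 113.73827901272541 -98.36648104874283
[[[30,1,0,-1,0,0,-3],[30,13,0,-11,0,7,0],[30,12,0,-9,0,8,0],[30,12,0,-7,0,7,0],[30,11,0,-6,0,8,0]]]
[[[30,10,0,-3,0,7,0],[30,10,0,-2,0,8,0],[30,8,0,-1,0,7,0],[30,7,0,0,0,8,0],[30,5,0,2,0,7,0]]]
[[[30,3,0,2,0,8,0]]]
[640.6 269.5  84.1] [179.9 -75.   94.8]
[647. 198.  11.] [645. 210.  22.] [645. 221.  32.] [644. 231.  42.] [643. 239.  51.] [643. 246.  60.] [642. 252.  67.] [642. 258.  73.] [641. 262.  78.] [641. 266.  82.] [641. 270.  85.]
```

```bash
python3 -m crank '[[[30,1,0,-1,0,0,-3],[30,13,0,-11,0,7,0],[30,12,0,-9,0,8,0],[30,12,0,-7,0,7,0],[30,11,0,-6,0,8,0]]]'; python3 -m crank '[[[30,10,0,-3,0,7,0],[30,10,0,-2,0,8,0]]]'
python3 -c "
from h import *
print(readout.get_obs()['joint_positions'])
snap('scene','s3')"
```

```text
time_s: 4.3
tcp_pos: [642.9, 239.6, 52.0]
eef_rot: [180.0, -30.2, 94.8]
contact_force: [-0.5, -0.4, -4.5]
gripper_width: 45.6
time_s: 4.55
tcp_pos: [641.9, 252.9, 67.1]
eef_rot: [179.9, -45.2, 94.8]
contact_force: [-0.9, 1.2, -3.0]
gripper_width: 45.5
[ -6.00078363  37.47862146   2.31120613  90.25189641 -53.00970791
  65.49973762  29.69559699]
```

View pics/s3.png

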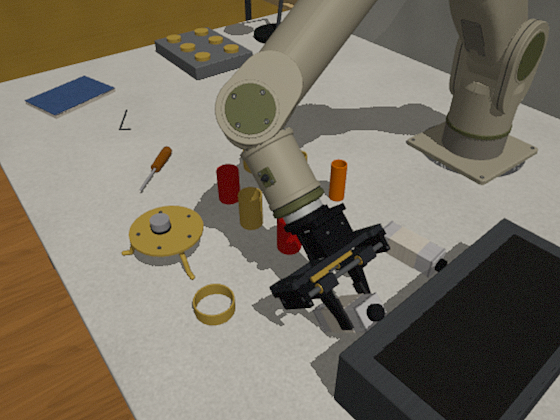

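```bash
python3 -m crank '[[[30,8,0,-1,0,7,0],[30,7,0,0,0,8,0],[30,0,0,0,0,0,0]]]'
python3 -c "
from tilt import *
o=readout.get_obs()
print(o['joint_positions'],o['contact_force']);d=np.r_[o['tcp_pos'][:2]-W0,0];print('t,n tcp',d@T,d@N,o['tcp_pos'])
ms=viewer.camera_model('scene');md=viewer.camera_model('side')
for u,v in [(228,175),(289,219)]: print(atz(ms,u,v,76))
snap('scene','s4')
im,_=snap('side','d4');cv2.imwrite('pics/d4c.png',cv2.resize(im[60:260,100:350],None,fx=3,fy=3))"
```

```text
time_s: 4.97
tcp_pos: [640.7, 260.5, 76.1]
eef_rot: [-179.5, -59.9, 94.2]
contact_force: [-0.1, -0.3, -3.7]
gripper_width: 45.8
[  1.72225413  43.13465202  -2.66044777  89.55404631 -62.74640214
  72.07417876  39.15549368] [-0.06013418 -0.33689603 -3.74822977]
t,n tcp 113.06757959911903 -34.33898020067315 [640.70106189 260.54107735  76.10175033]
[ 607.13167356 -175.01118831   76.        ]
[591.45861083  13.70779841  76.        ]
```

View pics/s4.png

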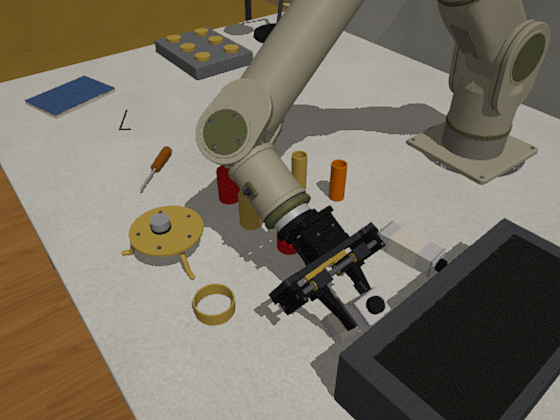

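View pics/d4c.png

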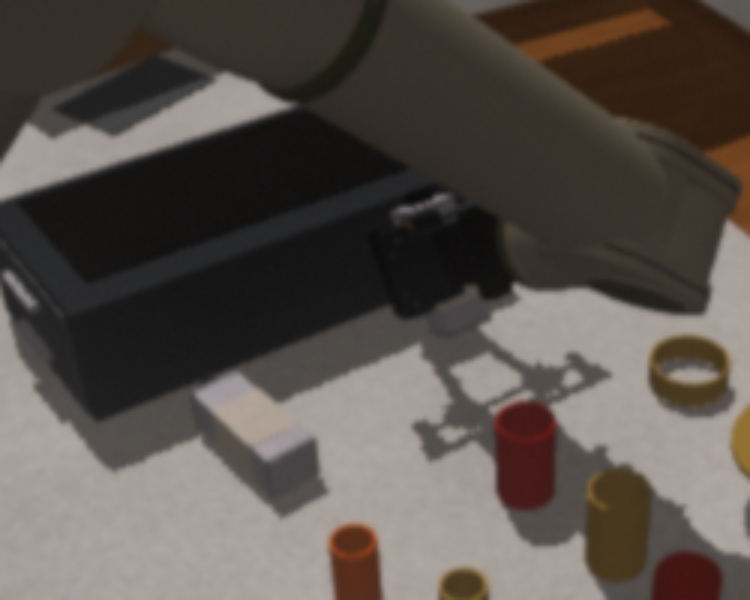

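```bash
python3 -m crank '[[[30,2,0,3,0,0,0],[30,2,0,3,0,0,0],[30,0,0,0,0,0,0]]]'; python3 -m crank '[[[30,1,0,2,0,0,0],[30,0,0,0,0,0,0]]]'
```

```text
time_s: 5.45
tcp_pos: [640.9, 266.8, 77.9]
eef_rot: [180.0, -59.6, 94.7]
contact_force: [-1.8, -12.5, -3.9]
gripper_width: 45.8
time_s: 5.7
tcp_pos: [640.9, 267.8, 77.2]
eef_rot: [180.0, -59.5, 94.6]
contact_force: [-2.9, -16.8, -4.9]
gripper_width: 45.5
```

```bash
python3 -m crank '[[[87,0,0,0,0,0,0],[87,0,0,0,0,0,0],[87,0,0,0,0,0,0],[87,0,0,-10,0,0,0],[87,0,0,-25,0,0,0]]]'; python3 -m crank '[[[87,0,0,-35,0,0,0],[87,-5,0,-35,0,-8,0],[87,-15,0,-20,0,-8,0],[87,-15,0,-15,0,-8,0],[87,-10,0,-10,0,-8,0]]]'
python3 -c "
from tilt import *
snap('scene','s5')
im,_=snap('side','d5');cv2.imwrite('pics/d5c.png',cv2.resize(im[60:260,100:350],None,fx=3,fy=3))"
```

```text
time_s: 6.32
tcp_pos: [642.1, 242.0, 96.7]
eef_rot: [-179.9, -60.0, 94.8]
contact_force: [-0.2, 0.7, -0.6]
gripper_width: 84.2
time_s: 6.95
tcp_pos: [653.7, 116.1, 131.1]
eef_rot: [179.9, -27.7, 94.7]
contact_force: [0.5, 1.4, -0.1]
gripper_width: 86.8
```

View pics/s5.png

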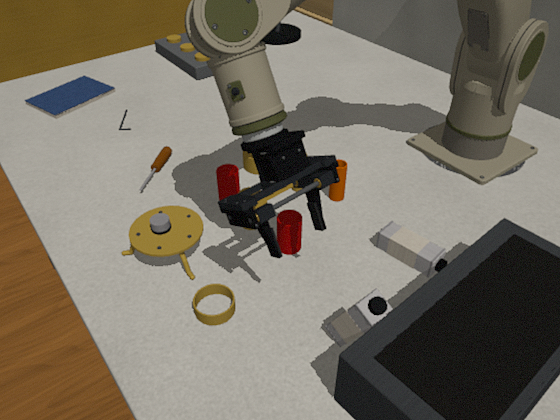

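View pics/d5c.png

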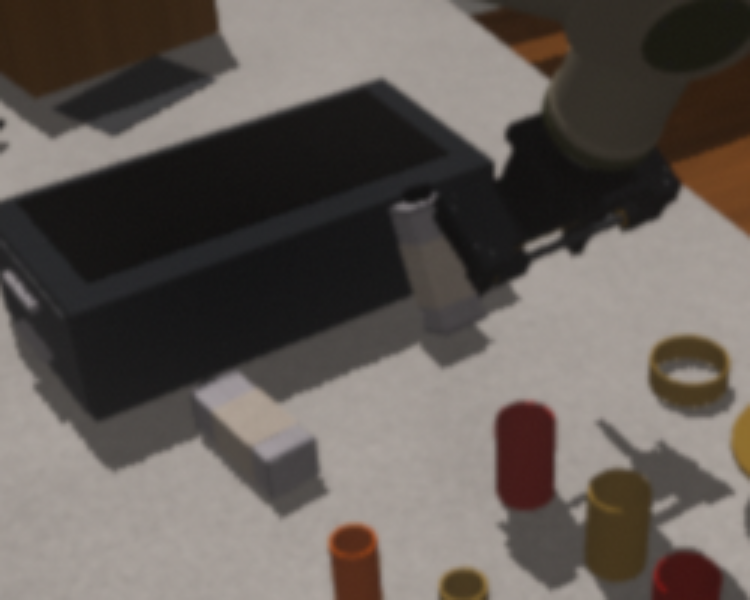

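```bash
cat > g.py <<'E'
from tilt import *
def wp(t,n,z): return (np.r_[W0,z]+t*T+n*N)
def rot(th): 
    return tcp(0,0,th,0,0,0)[1].as_euler('xyz',degrees=True)
E
python3 - <<'E'
from g import *
o=readout.get_obs();d=np.r_[o['tcp_pos'][:2]-W0,0];print('t,n',d@T,d@N)
plan(wp(113,-140,70),rot(40),20)
plan(wp(113,-118,14),rot(40),20,start=dict(tcp_pos=wp(113,-140,70),eef_rot=rot(40)))
E
```

```text
t,n 115.0312487946249 -175.06659132518462
n 2 dist 72.5 rotvec [ 0.1 12.1  0.4]
[[[20,1,-1,36,0.1,6,0.2],[20,-3.5,-1.1,36.3,0.1,6,0.2]]]
end [649.3 155.3  70. ] [-179.9  -39.9   94.6]
n 2 dist 60.2 rotvec [0. 0. 0.]
[[[20,-10,0,29,0,0,0],[20,-9.1,0,28,0,0,0]]]
end [647.5 177.2  14.1] [180.  -40.   94.7]
```

```bash
python3 -m crank '[[[20,1,-1,36,0,6,0],[20,-3,-1,36,0,6,0],[20,0,0,0,0,0,0],[20,0,0,0,0,0,0]]]';python3 -m crank '[[[20,-10,0,28,0,0,0],[20,-9,0,28,0,0,0],[20,0,0,0,0,0,0]]]'
python3 -c "
from tilt import *
o=readout.get_obs();d=np.r_[o['tcp_pos'][:2]-W0,0];print('t,n',d@T,d@N)
snap('scene','s6')
im,_=snap('scene','s6');cv2.imwrite('pics/s6c.png',cv2.resize(im[200:400,200:450],None,fx=3,fy=3))"
```

```text
time_s: 7.55
tcp_pos: [649.0, 153.1, 68.6]
eef_rot: [179.9, -40.0, 94.8]
contact_force: [0.2, -0.4, -0.1]
gripper_width: 54.9
time_s: 7.92
tcp_pos: [645.9, 176.4, 12.7]
eef_rot: [-180.0, -40.0, 94.9]
contact_force: [-1.0, -0.0, 0.2]
gripper_width: 25.8
t,n 111.39324257935333 -118.59706257110327
```

View pics/s6c.png

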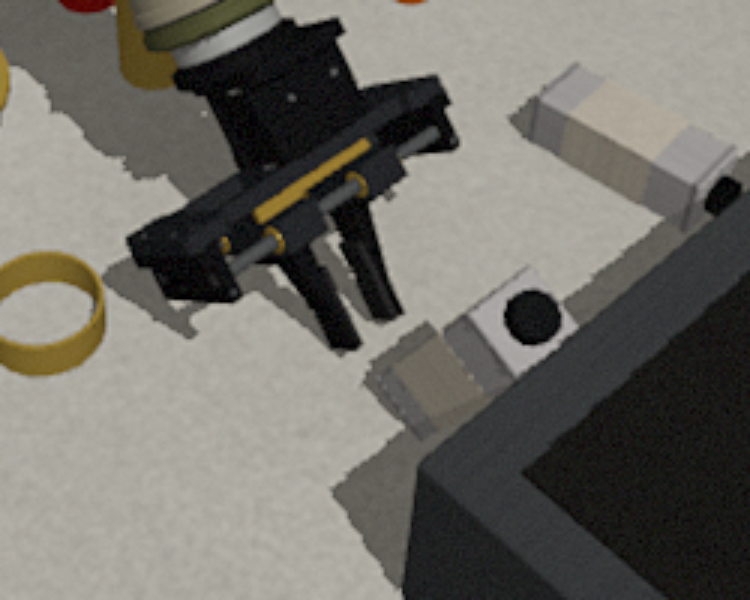

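```bash
python3 -m crank '[[[20,8,0,7,0,0,0],[20,8,0,7,0,0,0],[20,5,0,4,0,0,0],[20,5,0,4,0,0,0]]]';python3 -m crank '[[[20,4,0,3,0,0,0],[20,4,0,3,0,0,0],[20,4,0,3,0,0,0]]]'
python3 -c "
from tilt import *
o=readout.get_obs();d=np.r_[o['tcp_pos'][:2]-W0,0];print('t,n',d@T,d@N)
im,_=snap('scene','s7');cv2.imwrite('pics/s7c.png',cv2.resize(im[200:400,200:450],None,fx=3,fy=3))"
```

```text
time_s: 8.52
tcp_pos: [643.6, 208.9, 12.0]
eef_rot: [180.0, -40.0, 94.8]
contact_force: [0.4, -2.3, -0.7]
gripper_width: 20.3
time_s: 8.9
tcp_pos: [642.1, 224.3, 12.9]
eef_rot: [-180.0, -40.0, 94.8]
contact_force: [-0.5, -1.5, -0.8]
gripper_width: 20.0
t,n 111.52551512431782 -70.53026957863972
```

View pics/s7c.png

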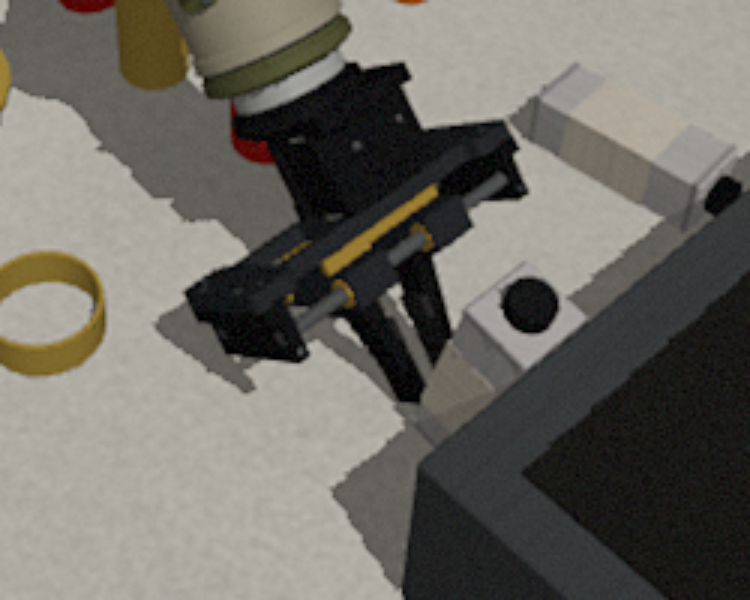

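```bash
python3 -m crank '[[[20,4,0,3,0,0,0],[20,4,0,3,0,0,0],[20,3,0,3,0,0,0]]]';python3 -m crank '[[[20,3,0,2,0,0,0],[20,2,0,2,0,0,0],[20,0,0,0,0,0,0]]]'
python3 -c "
from tilt import *
o=readout.get_obs();d=np.r_[o['tcp_pos'][:2]-W0,0];print('t,n',d@T,d@N)
im,_=snap('scene','s8');cv2.imwrite('pics/s8c.png',cv2.resize(im[200:400,200:450],None,fx=3,fy=3))"
```

```text
time_s: 9.32
tcp_pos: [641.0, 238.6, 13.1]
eef_rot: [180.0, -40.0, 94.8]
contact_force: [0.3, -0.5, -2.1]
gripper_width: 20.3
time_s: 9.7
tcp_pos: [640.5, 244.5, 13.2]
eef_rot: [180.0, -40.0, 94.8]
contact_force: [0.6, -1.2, -1.3]
gripper_width: 20.0
t,n 111.58826752934142 -50.31504408220887
```

View pics/s8c.png

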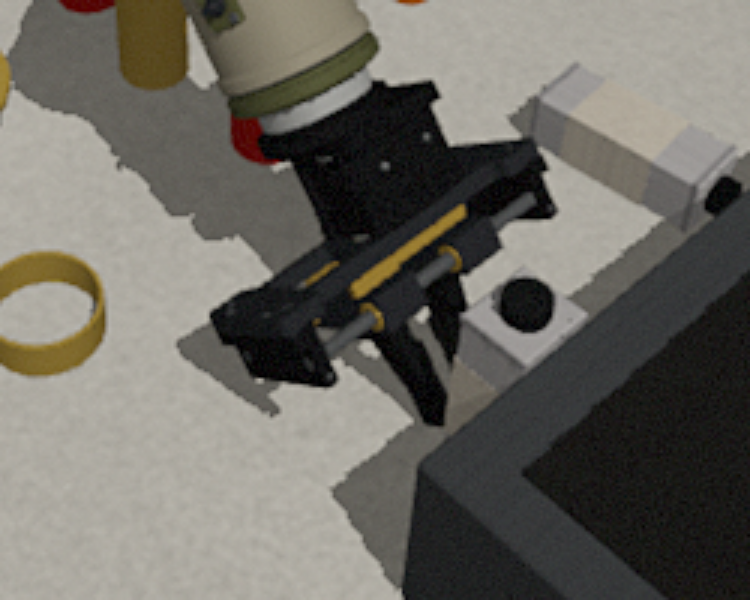

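```bash
python3 -m crank '[[[20,2,0,2,0,0,0],[20,0,0,0,0,0,0]]]';python3 -m crank '[[[20,2,0,2,0,0,0],[20,0,0,0,0,0,0]]]'
python3 -c "
from tilt import *
o=readout.get_obs();d=np.r_[o['tcp_pos'][:2]-W0,0];print('t,n',d@T,d@N)"
```

```text
time_s: 10.0
tcp_pos: [640.7, 245.2, 12.9]
eef_rot: [-180.0, -39.9, 94.7]
contact_force: [-1.5, -7.8, 3.7]
gripper_width: 20.1
time_s: 10.25
tcp_pos: [640.7, 245.6, 12.7]
eef_rot: [-180.0, -39.8, 94.6]
contact_force: [-6.3, -17.8, 10.1]
gripper_width: 19.8
t,n 111.87071903545868 -49.255953792418865
```

```bash
python3 -m crank '[[[20,-4,0,-4,0,0,0],[20,-10,0,-8,0,0,0],[20,-10,0,-35,0,0,0],[20,0,0,-50,0,-10,0],[20,0,0,-50,0,-10,0]]]'
python3 -c "
from tilt import *
im,_=snap('scene','s9');cv2.imwrite('pics/s9c.png',cv2.resize(im[200:400,200:450],None,fx=3,fy=3))
im,_=snap('side','d9');cv2.imwrite('pics/d9c.png',cv2.resize(im[60:260,100:350],None,fx=3,fy=3))"
```

```text
time_s: 10.88
tcp_pos: [649.3, 141.5, 115.9]
eef_rot: [-180.0, -19.7, 94.5]
contact_force: [0.5, 1.9, 0.6]
gripper_width: 20.3
```

View pics/s9c.png

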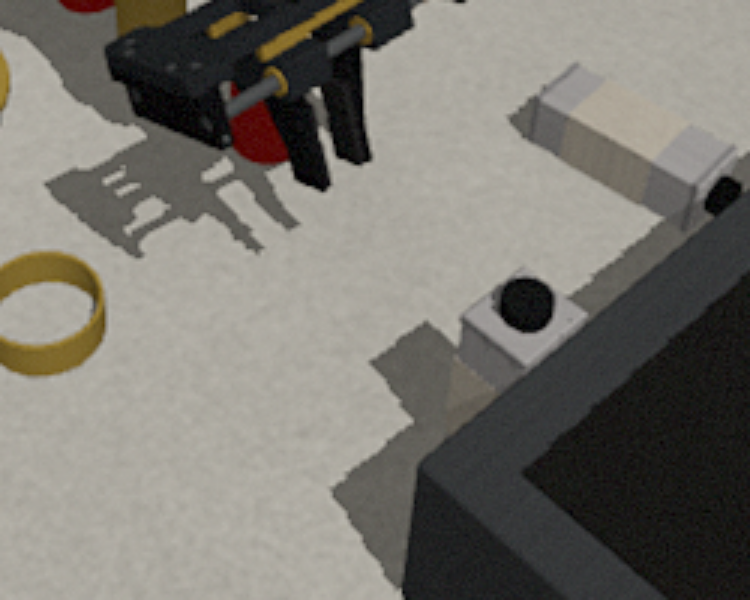

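View pics/d9c.png

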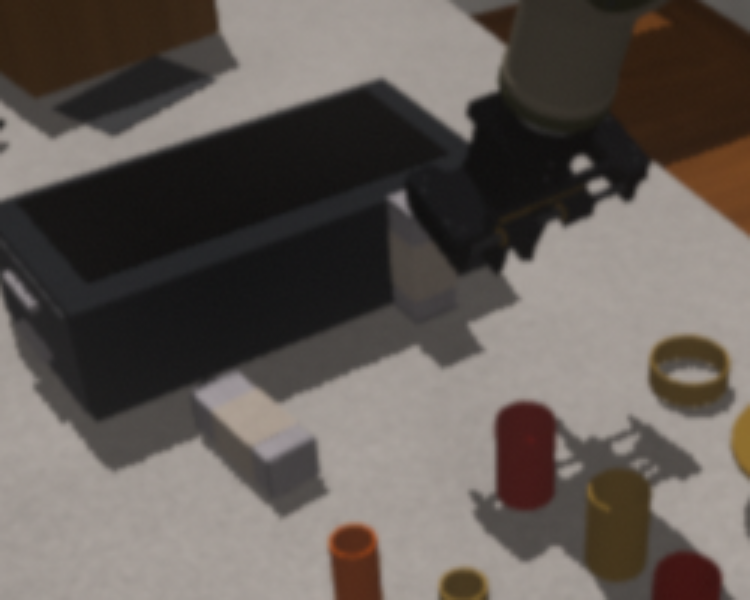

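```bash
python3 - <<'E'
from g import *
plan([417.3,187.8,150],[180,0,99.2],87)
E
```

```text
n 6 dist 240.4 rotvec [  1.5 -19.8  -4.1]
[[[87,11,-38,-1,0.2,-3.3,-0.7],[87,12,-39,-2,0.2,-3.3,-0.7],[87,12,-38,-2,0.2,-3.3,-0.7],[87,12,-38,-3,0.2,-3.3,-0.7],[87,13,-38,-3,0.2,-3.3,-0.7]]]
[[[87,12.5,-37.6,-4.5,0.2,-3.3,-0.7]]]
end [417.3 187.8 150. ] [179.7  -0.   99.3]
```

```bash
python3 -m crank '[[[87,11,-38,-1,0.2,-3.3,-0.7],[87,12,-39,-2,0.2,-3.3,-0.7],[87,12,-38,-2,0.2,-3.3,-0.7],[87,12,-38,-3,0.2,-3.3,-0.7],[87,13,-38,-3,0.2,-3.3,-0.7]]]'; python3 -m crank '[[[87,12.5,-37.6,-4.5,0.2,-3.3,-0.7],[87,0,0,0,0,0,0],[87,0,0,0,0,0,0]]]'
python3 - <<'E'
from h import *
im,m=snap('wrist','w10'); print(readout.get_obs()['joint_positions'],m)
cv2.imwrite('pics/w10c.png',cv2.resize(im[90:300,180:400],None,fx=3.5,fy=2.8))
im,_=snap('scene','s10');cv2.imwrite('pics/s10c.png',cv2.resize(im[200:400,200:450],None,fx=3,fy=3))
im,_=snap('side','d10');cv2.imwrite('pics/d10c.png',cv2.resize(im[60:260,100:350],None,fx=3,fy=3))
E
```

```text
time_s: 11.6
tcp_pos: [451.5, 180.1, 139.6]
eef_rot: [-179.7, -3.5, 98.4]
contact_force: [0.6, 1.4, -0.1]
gripper_width: 61.7
time_s: 11.98
tcp_pos: [414.3, 186.3, 144.9]
eef_rot: [-179.6, -0.3, 99.1]
contact_force: [-0.1, 0.4, 0.1]
gripper_width: 85.2
[-38.56873434   1.0680925    9.07098384 114.343113    -0.61031805
  64.93176962 -20.19423446] {'fx': 317.4440256267369, 'fy': 317.4440256267369, 'cx': 280.25046740041114, 'cy': 212.28392052134637, 'position': array([402.42200894, 259.46140091, 307.54352718]), 'rotation': array([164.42156767,   0.45943386,   9.03382288])}
```

View pics/w10c.png

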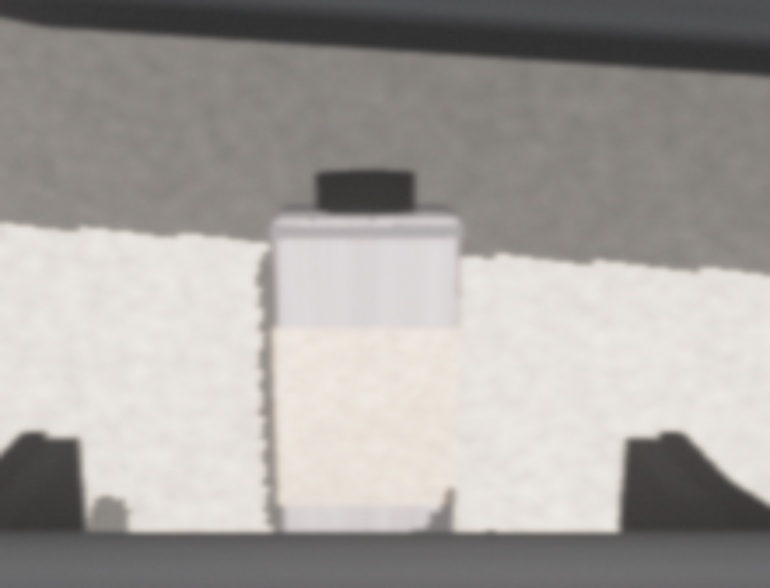

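View pics/d10c.png

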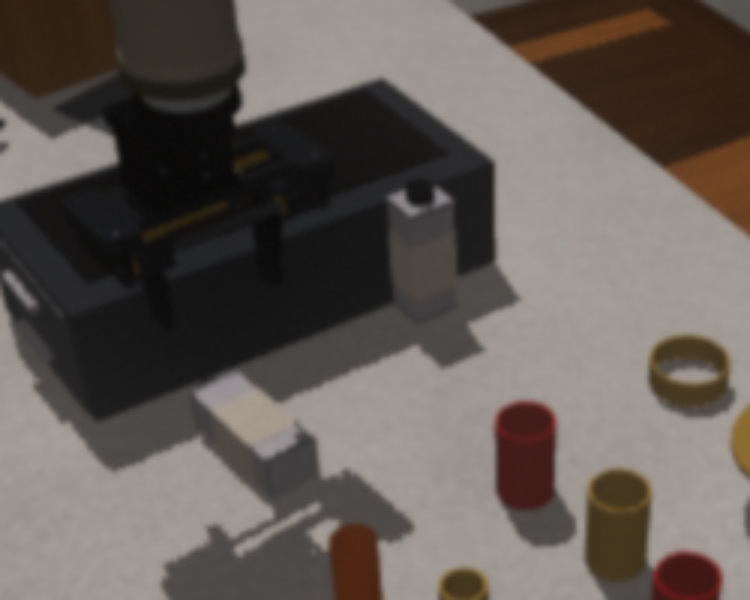

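View pics/s10.png

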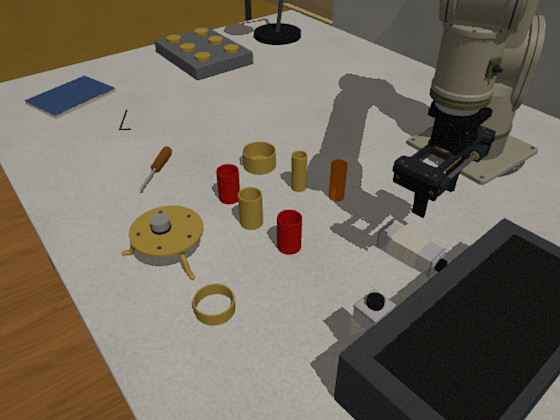

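```bash
python3 - <<'E'
from g import *
o=readout.get_obs();print(o['tcp_pos'],o['eef_rot'])
m=viewer.camera_model('wrist')
L=atz(m,180+275/3.5,90+228/2.8,40);Rr=atz(m,180+460/3.5,90+228/2.8,40);print(L,Rr,np.linalg.norm(L-Rr))
L2=atz(m,180+284/3.5,90+500/2.8,40);R2=atz(m,180+455/3.5,90+500/2.8,40);print(L2,R2)
c=(L+Rr)/2;ax=c-(L2+R2)/2;print('axis',np.degrees(np.arctan2(ax[1],ax[0])))
a=np.radians(99.2);print('s=83 pt',c-37*np.array([np.cos(a),np.sin(a),0]))
E
```

```text
[414.5874795  185.6200644  144.54570904] [-179.53484312   -0.21681645   99.00105268]
[388.67336281 217.27724823  40.        ] [432.6981313  224.24963126  40.        ] 44.57347154526217
[403.28264637 128.90380617  40.        ] [447.61736207 136.05701832  40.        ]
axis 99.49415702135998
s=83 pt [416.601351   184.23939794  40.        ]
```

```bash
python3 -m crank '[[[87,-1,3,40,0,0,0],[87,0,0,40,0,0,0],[87,0,0,35,0,0,0],[87,0,0,20,0,0,0],[87,0,0,0,0,0,0]]]' && python3 -m crank '[[[30,0,0,0,0,0,0],[30,0,0,0,0,0,0],[30,0,0,0,0,0,0],[30,0,0,0,0,0,0],[30,0,0,0,0,0,0]]]'
python3 - <<'E'
from g import *
o=readout.get_obs();d=np.r_[o['tcp_pos'][:2]-W0,0];print('t,n tcp',d@T,d@N,o['tcp_pos'])
t=d@T
P=[tcp(t,-168+(92)*k/8,7.5*k,83,o['tcp_pos'][2],0.5) for k in range(0,9)]
print(P[0])
steps(P,30)
E
```

```text
time_s: 12.75
tcp_pos: [415.4, 184.9, 8.4]
eef_rot: [-179.4, -0.1, 99.0]
contact_force: [-0.1, 0.1, 0.1]
gripper_width: 87.2
time_s: 13.38
tcp_pos: [416.1, 186.2, 9.9]
eef_rot: [-179.6, -0.2, 99.1]
contact_force: [-1.0, -0.8, 1.7]
gripper_width: 45.8
t,n tcp -116.83665581619027 -90.03556229681884 [416.13360036 186.19377114   9.94996918]
(array([415.7209939 , 191.21240079,  10.44996918]), Rotation.from_matrix(array([[-0.08193851,  0.99663739, -0.        ],
                            [ 0.99663739,  0.08193851,  0.        ],
                            [ 0.        , -0.        , -1.        ]])))
[[[30,5,0,0,0,0,4],[30,10,0,-11,0,7,0],[30,9,0,-10,0,8,0],[30,9,0,-7,-1,7,0],[30,9,0,-7,0,8,0]]]
[[[30,8,0,-5,0,7,0],[30,7,1,-4,0,8,0],[30,6,0,-2,0,7,0],[30,5,0,-2,0,8,0]]]
[412.6 233.1  77.7] [179.  -60.2  95.7]
[416. 191.  10.] [415. 201.  21.] [414. 209.  32.] [414. 216.  41.] [413. 221.  51.] [413. 225.  59.] [413. 229.  66.] [412. 231.  72.] [412. 233.  77.]
```

```bash
python3 -m crank '[[[30,2,0,-1,0,0,4],[30,10,0,-11,0,7,0],[30,10,0,-10,0,8,0],[30,10,0,-7,0,7,0],[30,9,0,-7,0,8,0]]]'; python3 -c "
from g import *
print(readout.get_obs()['joint_positions'])"
python3 -m crank '[[[30,9,0,-5,0,7,0],[30,8,0,-4,0,8,0]]]'; python3 -c "
from g import *
print(readout.get_obs()['joint_positions'])
snap('scene','s11')"
```

```text
time_s: 14.0
tcp_pos: [413.2, 220.5, 52.9]
eef_rot: [-179.6, -30.4, 94.9]
contact_force: [-0.9, 0.3, -3.5]
gripper_width: 46.1
[-19.43046334  10.25821537   8.16289035 124.41426085 -42.69184892
  50.84001993  22.8600051 ]
time_s: 14.25
tcp_pos: [412.8, 229.4, 69.8]
eef_rot: [-179.5, -45.4, 94.7]
contact_force: [-1.5, -0.4, -4.2]
gripper_width: 45.7
[-11.20258468  15.24799742   8.48653273 124.88799604 -58.28554983
  60.21802176  41.88841976]
```

View pics/s11.png

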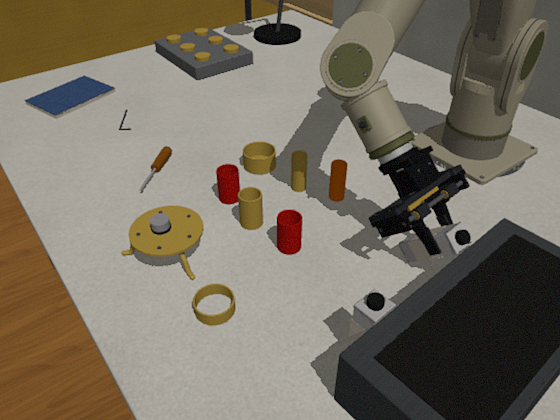

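```bash
python3 -m crank '[[[30,6,0,-2,0,6,0],[30,0,0,0,0,0,0]]]'; python3 -c "
from g import *
print(readout.get_obs()['joint_positions'])"
python3 -m crank '[[[30,6,0,-2,0,6,0],[30,0,0,0,0,0,0]]]'; python3 -c "
from g import *
o=readout.get_obs();print(o['joint_positions']);d=np.r_[o['tcp_pos'][:2]-W0,0];print('t,n tcp',d@T,d@N,o['tcp_pos'])"
```

```text
time_s: 14.55
tcp_pos: [411.8, 231.0, 73.3]
eef_rot: [-179.0, -51.0, 94.2]
contact_force: [-0.0, -1.0, -2.5]
gripper_width: 45.9
[ -8.26251982  18.3022887    8.36356052 124.76829798 -62.68915646
  64.508157    47.71425089]
time_s: 14.8
tcp_pos: [411.6, 233.9, 79.5]
eef_rot: [-178.9, -57.0, 94.1]
contact_force: [-0.1, 0.4, -2.6]
gripper_width: 45.7
[ -5.46115689  21.62599921   7.98161262 124.40124677 -66.56975014
  69.25891132  53.14056226]
t,n tcp -117.41905847847693 -42.12932932405294 [411.62779081 233.89119278  79.49744336]
```

```bash
python3 -m crank '[[[30,3,0,-1,0,4,0],[30,1,0,4,0,0,0],[30,1,0,4,0,0,0],[30,0,0,0,0,0,0]]]'; python3 -m crank '[[[30,1,0,3,0,0,0],[30,0,0,0,0,0,0]]]';  python3 -c "
from g import *
o=readout.get_obs();print(o['joint_positions']);d=np.r_[o['tcp_pos'][:2]-W0,0];print('t,n tcp',d@T,d@N,o['tcp_pos'])"
```

```text
time_s: 15.3
tcp_pos: [411.0, 243.8, 81.8]
eef_rot: [-179.1, -61.1, 94.4]
contact_force: [0.2, 0.3, -2.2]
gripper_width: 45.8
time_s: 15.55
tcp_pos: [410.9, 246.4, 81.1]
eef_rot: [-179.1, -61.2, 94.3]
contact_force: [-0.6, 0.9, -3.0]
gripper_width: 45.8
[ -3.48046842  24.24747809   5.92821868 124.31773508 -69.75261137
  71.27928724  56.5874346 ]
t,n tcp -117.12024274091699 -29.623682336917152 [410.90090768 246.37927263  81.11795362]
```

```bash
python3 -m crank '[[[30,-1,0,3,0,0,0],[30,0,0,0,0,0,0]]]'; python3 -m crank '[[[30,0,0,3,0,0,0],[30,0,0,0,0,0,0]]]'
```

```text
time_s: 15.8
tcp_pos: [411.0, 248.0, 78.6]
eef_rot: [-179.0, -61.2, 94.2]
contact_force: [-0.7, -2.6, -1.5]
gripper_width: 45.5
time_s: 16.05
tcp_pos: [410.8, 249.7, 76.9]
eef_rot: [-179.0, -61.1, 94.2]
contact_force: [-2.2, -10.1, 0.7]
gripper_width: 45.8
```

```bash
python3 -m crank '[[[87,0,0,0,0,0,0],[87,0,0,0,0,0,0],[87,0,0,0,0,0,0],[87,0,0,-10,0,0,0],[87,0,0,-25,0,0,0]]]'; python3 -m crank '[[[87,0,0,-30,0,-4,0],[87,-5,0,-25,0,-7,0],[87,-10,0,-15,0,-7,0],[20,0,0,0,0,-3,0],[20,0,0,0,0,0,0]]]'
python3 -c "
from g import *
o=readout.get_obs();print(o['joint_positions']);d=np.r_[o['tcp_pos'][:2]-W0,0];print('t,n tcp',d@T,d@N,o['tcp_pos'])
plan(wp(-117,-118,14),rot(40),20)
im,_=snap('scene','s12');cv2.imwrite('pics/s12c.png',cv2.resize(im[130:330,300:550],None,fx=3,fy=3))"
```

```text
time_s: 16.68
tcp_pos: [412.8, 220.2, 94.4]
eef_rot: [-178.9, -61.2, 94.3]
contact_force: [0.0, 0.1, 0.1]
gripper_width: 84.3
time_s: 17.3
tcp_pos: [419.9, 152.9, 121.0]
eef_rot: [-179.6, -40.2, 94.9]
contact_force: [0.0, -0.9, 0.7]
gripper_width: 74.0
[ -7.0308971    8.45426143  11.24355829 121.37190382 -45.66669784
  66.89787941  34.22125762]
t,n tcp -115.85309754551672 -123.49585614860692 [419.85553788 152.92658261 120.97824261]
n 3 dist 107.1 rotvec [-0.6 -0.2  0.1]
[[[20,-22,0,28,-0.2,-0.1,0],[20,-21,0,29,-0.2,-0.1,0],[20,-21.7,-0.8,28.4,-0.2,-0.1,0]]]
end [418.2 158.3  14. ] [179.8 -39.9  94.9]
```

View pics/s12c.png

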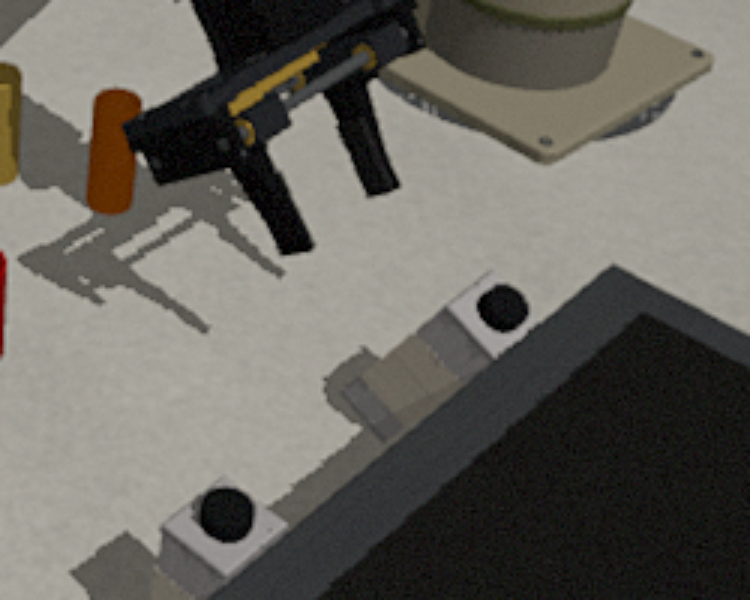

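```bash
python3 -c "
from g import *
ms=viewer.camera_model('scene');print(atz(ms,339,163,90))"
python3 -m crank '[[[20,-22,0,28,0,0,0],[20,-21,0,29,0,0,0],[20,-22,-1,28,0,0,0],[20,0,0,0,0,0,0]]]'
python3 -c "
from g import *
o=readout.get_obs();print(o['joint_positions']);d=np.r_[o['tcp_pos'][:2]-W0,0];print('t,n tcp',d@T,d@N,o['tcp_pos'])
im,_=snap('scene','s13');cv2.imwrite('pics/s13c.png',cv2.resize(im[130:330,300:550],None,fx=3,fy=3))"
```

```text
[406.52236284 -52.95614453  90.        ]
time_s: 17.85
tcp_pos: [415.2, 157.3, 10.9]
eef_rot: [-178.9, -40.2, 94.4]
contact_force: [-0.7, 0.3, 0.8]
gripper_width: 30.6
[ -5.75753909  20.68418029   9.5862084  124.37046926 -53.60117613
  57.85390659  47.20724175]
t,n tcp -120.13199411404462 -118.7871653274296 [415.20520648 157.26883352  10.86381762]
```

View pics/s13c.png

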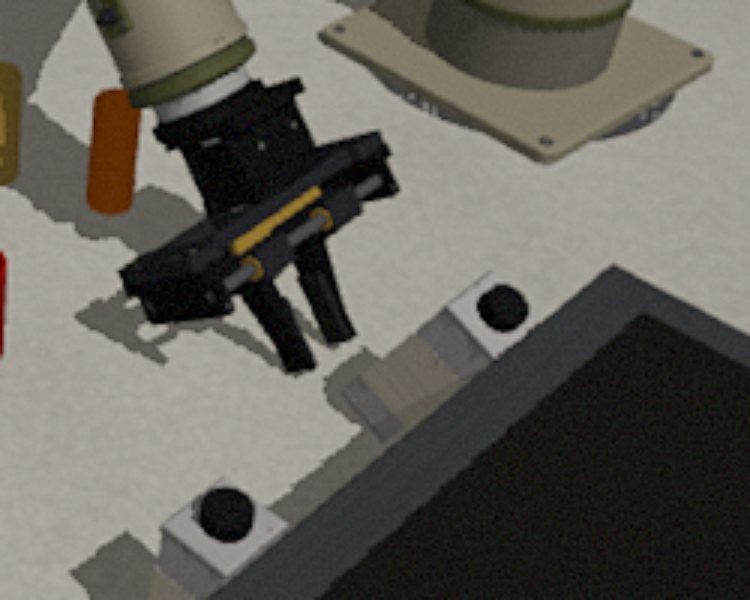

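```bash
python3 -m crank '[[[20,9,2,5,0,0,0],[20,8,0,7,0,0,0],[20,5,0,4,0,0,0],[20,5,0,4,0,0,0]]]';python3 -m crank '[[[20,4,0,3,0,0,0],[20,4,0,3,0,0,0],[20,4,0,3,0,0,0]]]';python3 -m crank '[[[20,4,0,3,0,0,0],[20,4,0,3,0,0,0],[20,3,0,3,0,0,0]]]'
python3 -c "
from tilt import *
o=readout.get_obs();d=np.r_[o['tcp_pos'][:2]-W0,0];print('t,n',d@T,d@N)
im,_=snap('scene','s14');cv2.imwrite('pics/s14c.png',cv2.resize(im[130:330,300:550],None,fx=3,fy=3))"
```

```text
time_s: 18.4
tcp_pos: [416.6, 191.4, 15.4]
eef_rot: [-179.5, -40.1, 94.7]
contact_force: [0.5, -2.1, -0.9]
gripper_width: 19.8
time_s: 18.77
tcp_pos: [415.0, 206.5, 16.0]
eef_rot: [-179.4, -40.2, 94.7]
contact_force: [0.6, -2.3, -0.6]
gripper_width: 20.1
time_s: 19.15
tcp_pos: [413.7, 220.7, 16.3]
eef_rot: [-179.4, -40.2, 94.7]
contact_force: [0.0, -1.3, -0.6]
gripper_width: 19.8
t,n -116.3883841077598 -55.41563293508277
```

View pics/s14c.png

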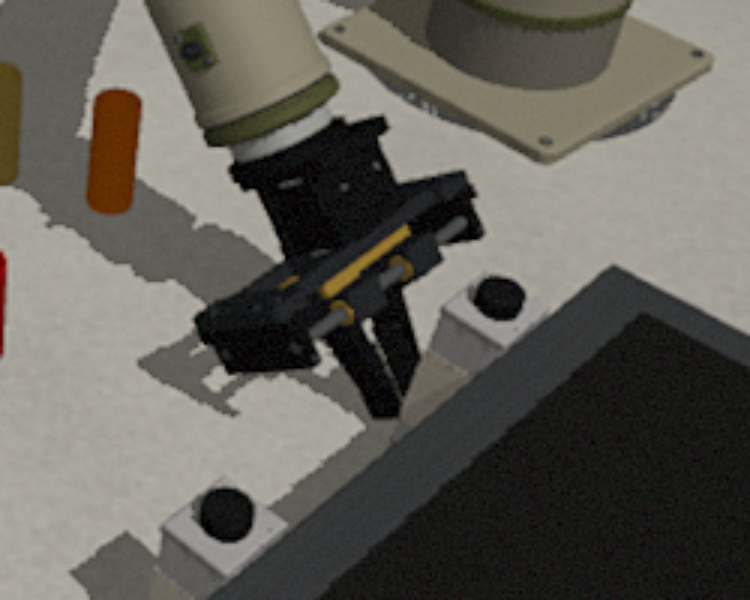

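```bash
python3 -m crank '[[[20,2,0,2,0,0,0],[20,1,0,1,0,0,0],[20,0,0,0,0,0,0]]]';python3 -m crank '[[[20,2,0,2,0,0,0],[20,0,0,0,0,0,0]]]'
python3 -m crank '[[[20,2,0,2,0,0,0],[20,0,0,0,0,0,0]]]'
python3 -c "
from tilt import *
o=readout.get_obs();d=np.r_[o['tcp_pos'][:2]-W0,0];print('t,n',d@T,d@N)"
```

```text
time_s: 19.58
tcp_pos: [413.4, 224.6, 15.9]
eef_rot: [-179.4, -40.2, 94.7]
contact_force: [0.5, -0.6, -0.8]
gripper_width: 20.0
time_s: 19.82
tcp_pos: [413.3, 227.0, 15.5]
eef_rot: [-179.4, -40.1, 94.7]
contact_force: [-0.6, -4.8, -0.1]
gripper_width: 20.0
time_s: 20.08
tcp_pos: [413.4, 227.7, 15.1]
eef_rot: [-179.4, -40.0, 94.6]
contact_force: [-4.2, -18.5, 9.1]
gripper_width: 20.2
t,n -116.11762579096674 -48.42356071385804
```

```bash
python3 -m crank '[[[20,-4,0,-4,0,0,0],[20,-8,0,-8,0,0,0],[20,0,0,-40,0,-5,0],[20,15,0,-50,0,-10,0],[20,20,0,-50,0,-10,0]]]'; python3 -m crank '[[[20,40,0,-30,0,-10,0],[20,0,0,-30,0,-5,0],[20,0,0,0,0,0,0]]]'
python3 -c "
from tilt import *
print(readout.get_obs())
im,_=snap('scene','s15');cv2.imwrite('pics/s15c.png',cv2.resize(im[200:400,300:550],None,fx=3,fy=3))
im,_=snap('side','d15');cv2.imwrite('pics/d15c.png',cv2.resize(im[60:360,80:380],None,fx=2,fy=2))"
```

```text
time_s: 20.7
tcp_pos: [417.8, 169.9, 134.2]
eef_rot: [-179.0, -18.3, 95.1]
contact_force: [0.3, 0.9, -1.0]
gripper_width: 20.3
time_s: 21.08
tcp_pos: [416.8, 193.4, 199.8]
eef_rot: [-178.9, -5.0, 95.9]
contact_force: [-0.2, -0.1, -0.6]
gripper_width: 20.2
{'time_s': 21.075, 'joint_positions': array([-29.61465846,  -1.38073759,   2.83372676, 109.97610797,
        -5.24495546,  70.73934932, -19.08358597]), 'joint_vel': array([ 1.79164551,  1.39575673,  2.36541205,  4.26383501, -2.53585186,
       -2.6082453 ,  2.86832066]), 'joint_efforts': array([ -1.50742214, -37.69338727,  -1.47441432, -40.09049892,
         0.18148588,   0.68633314,  -0.95964968]), 'tcp_pos': array([416.80481879, 193.36306922, 199.83606689]), 'eef_rot': array([-178.9048915 ,   -4.95349026,   95.94783486]), 'contact_force': array([-0.20685465, -0.08132565, -0.58725894]), 'torque': array([-0.18398579,  0.04246876,  0.07128851]), 'gripper_width': 20.22902824949374}
```

View pics/s15.png

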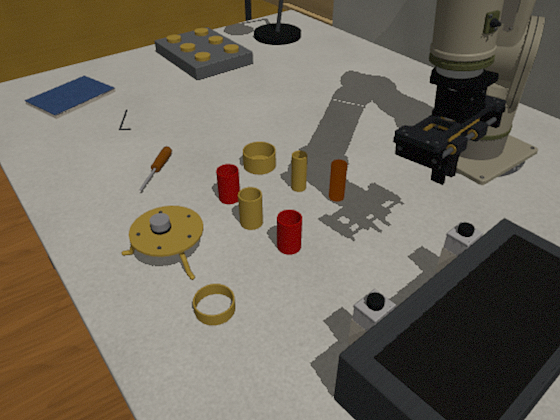

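View pics/d15c.png

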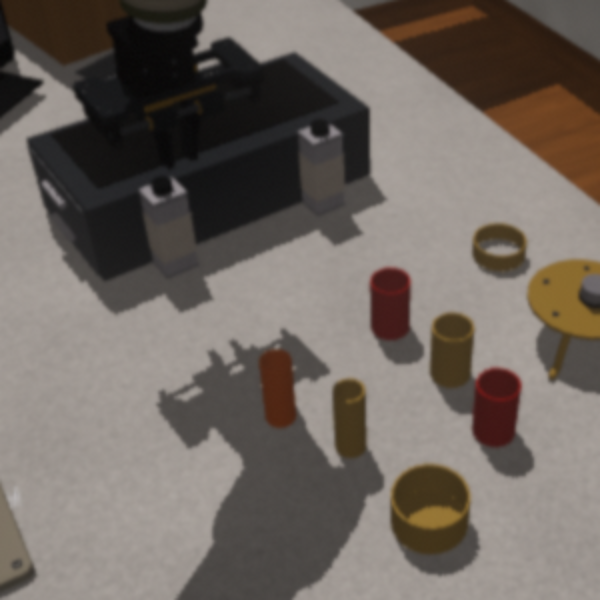

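```bash
cat > meas.py <<'E'
from cup import *
import sys
def measure(tag,init):
    ims,ms=snap('scene','ms'+tag); imd,md=snap('side','md'+tag)
    for k,(x0,z0) in init.items():
        g=lambda m: (lambda q:(q[:2]+q[2:])/2)(bb(m,k,*x0,z0))
        os,od=obsbb(ims,g(ms)),obsbb(imd,g(md))
        for nm,pr in (('scene',[(ms,os)]),('side',[(md,od)]),('both',[(ms,os),(md,od)])):
            x,r=fit(k,pr,x0,z0); print(k,nm,x,r)
E
python3 - <<'E'
from meas import *
measure('16',{'a':((473,-258),0),'c':((607.5,-96.5),0),'d':((454,-132),0)})
from plan import plan
plan([560,0,200],[180,0,90],87)
plan([607.5,-96.5,170],[180,0,90],87,start=dict(tcp_pos=[560,0,200],eef_rot=[180,0,90]))
E
```

```text
a scene [ 471.7 -256.5] [-0.9 -1.   0.9  0.8]
a side [ 474.2 -259. ] [-1.2 -1.   1.2  0.9]
a both [ 473.1 -258.1] [-1.7 -1.1  0.1  0.7 -1.9 -1.1  0.5  0.8]
c scene [606.4 -95.5] [-0.7 -1.   0.7  0.9]
c side [609.1 -97.3] [-1.5 -1.3  1.4  1.1]
c both [607.5 -96.4] [-1.4 -1.   0.1  0.9 -2.2 -1.3  0.6  1.2]
d scene [ 451.9 -132.1] [-0.9 -0.6  0.8  0.5]
d side [ 454.3 -132.7] [-1.2 -1.4  1.2  1.3]
d both [ 453.4 -132.2] [-1.4 -0.5  0.3  0.7 -1.7 -1.3  0.7  1.3]
n 6 dist 238.9 rotvec [-1.7 -4.8  5.7]
[[[87,-34,21,-4,-0.3,-0.8,0.9],[87,-33,21,-4,-0.3,-0.8,0.9],[87,-33,22,-2,-0.3,-0.8,0.9],[87,-33,22,-3,-0.3,-0.8,0.9],[87,-33,23,-2,-0.3,-0.8,0.9]]]
[[[87,-32,23.4,-0.7,-0.3,-0.8,0.9]]]
end [560.   0. 200.] [179.9  -0.   90.3]
n 3 dist 111.7 rotvec [0. 0. 0.]
[[[87,-32,16,10,0,0,0],[87,-32,16,10,0,0,0],[87,-32.5,15.5,10,0,0,0]]]
end [607.5 -96.5 170. ] [180.   0.  90.]
```

```bash
python3 -m crank '[[[87,-34,21,-4,-0.3,-0.8,0.9],[87,-33,21,-4,-0.3,-0.8,0.9],[87,-33,22,-2,-0.3,-0.8,0.9],[87,-33,22,-3,-0.3,-0.8,0.9],[87,-33,23,-2,-0.3,-0.8,0.9]]]';python3 -m crank '[[[87,-32,23,-1,-0.3,-0.8,1],[87,-32,16,10,0,0,0],[87,-32,16,10,0,0,0],[87,-32,15,10,0,0,0],[87,0,0,0,0,0,0]]]'
python3 - <<'E'
from h import *
im,m=snap('wrist','w17');print(m)
E
```

```text
time_s: 21.9
tcp_pos: [536.6, 30.7, 200.1]
eef_rot: [-179.9, -0.8, 91.1]
contact_force: [0.3, 1.0, 0.5]
gripper_width: 62.3
time_s: 22.52
tcp_pos: [606.7, -98.8, 169.4]
eef_rot: [180.0, 0.0, 89.9]
contact_force: [-0.1, 0.2, 0.7]
gripper_width: 87.0
{'fx': 317.4440256267369, 'fy': 317.4440256267369, 'cx': 280.25046740041114, 'cy': 212.28392052134637, 'position': array([605.36793942, -24.05180424, 331.7372607 ]), 'rotation': array([ 1.64134000e+02, -6.18165102e-03, -1.53440844e-01])}
```

View pics/w17.png

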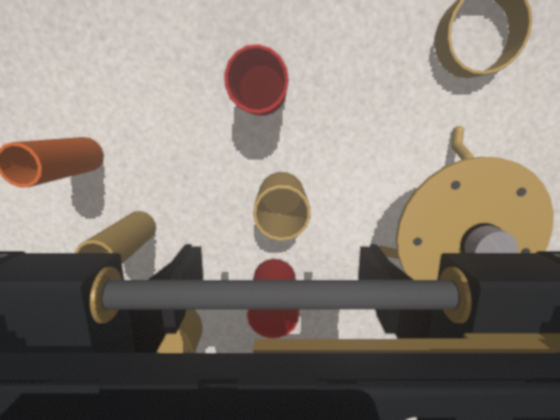

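```bash
python3 - <<'E'
from h import *
m=viewer.camera_model('wrist')
print(atz(m,282,213,76), atz(m,254,213,76)-atz(m,310,213,76), readout.get_obs()['tcp_pos'])
print(proj(m,(607,-96,76)))
E
```

```text
[606.88423985 -95.22726907  76.        ] [-4.70508595e+01  3.13475371e-02  0.00000000e+00] [606.79409795 -96.55483496 170.08777667]
(np.float64(282.1366780532343), np.float64(213.88360413440708))
```

```bash
python3 -m crank '[[[87,1,0,40,0,0,0],[87,0,0,40,0,0,0],[87,0,0,30,0,0,0],[87,0,0,12,0,0,0],[87,0,0,0,0,0,0]]]';python3 -m crank '[[[40,0,0,0,0,0,0],[40,0,0,0,0,0,0],[40,0,0,0,0,0,0],[40,0,0,0,0,0,0]]]';python3 -m crank '[[[40,0,0,-20,0,0,0],[40,0,0,-50,0,0,0],[40,0,0,-50,0,0,0],[40,0,0,-10,0,0,0],[40,0,0,0,0,0,0]]]'
python3 - <<'E'
from h import *
im,m=snap('wrist','w18');snap('scene','s18')
E
```

```text
time_s: 23.2
tcp_pos: [608.1, -92.9, 49.7]
eef_rot: [179.8, -0.1, 90.3]
contact_force: [0.4, -0.9, -0.3]
gripper_width: 86.8
time_s: 23.7
tcp_pos: [608.5, -93.3, 50.1]
eef_rot: [179.7, -0.1, 90.3]
contact_force: [0.3, -0.5, -0.1]
gripper_width: 55.0
time_s: 24.32
tcp_pos: [608.1, -93.4, 180.8]
eef_rot: [179.7, -0.1, 90.3]
contact_force: [-0.8, -0.6, -2.0]
gripper_width: 48.6
```

View pics/s18.png

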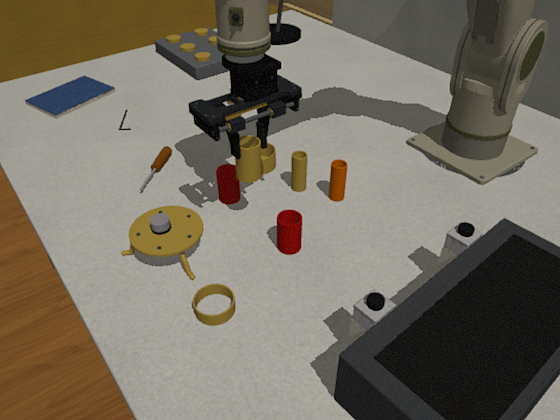

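```bash
python3 - <<'E'
from cup import *
imd,md=snap('side','d18');ims=cv2.imread('pics/s18.png');ms=viewer.camera_model('scene')
for im,m,nm in((imd,md,'side'),(ims,ms,'scene')):
    q=bb(m,'c',608,-95,130); print(nm,'pred',q,'obs',obsbb(im,(q[:2]+q[2:])/2))
cv2.imwrite('pics/d18c.png',cv2.resize(imd[100:350,150:430],None,fx=2.7,fy=2.4))
E
```

```text
side pred [295.5 170.  320.3 212.1] obs [297. 172. 342. 214.]
scene pred [232.6 130.6 260.6 179.2] obs [236. 135. 275. 182.]
```

View pics/d18c.png

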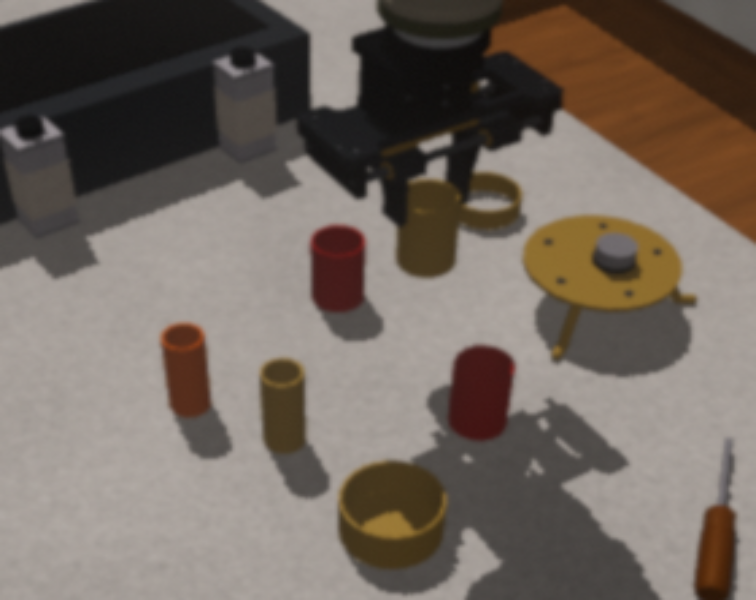

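```bash
python3 - <<'E'
from plan import *
plan([473,-255.5,180],[180,0,90],40)
E
```

```text
n 5 dist 210.4 rotvec [ 0.1 -0.1  0.3]
[[[40,-32,-27,0,0,0,0.1],[40,-33,-27,-1,0,0,0.1],[40,-32,-27,0,0,0,0.1],[40,-33,-26,-1,0,0,0.1],[40,-32.1,-27.1,-0.1,0,0,0.1]]]
end [ 473.  -255.5  180. ] [ 1.799e+02 -1.000e-01  8.980e+01]
```

```bash
python3 -m crank '[[[40,-32,-27,0,0,0,0],[40,-33,-27,0,0,0,0],[40,-32,-27,0,0,0,0],[40,-33,-27,0,0,0,0],[40,-32,-27,0,0,0,0]]]';python3 -m crank '[[[40,0,0,0,0,0,0],[40,0,0,0,0,0,0]]]'
python3 - <<'E'
from h import *
im,m=snap('scene','s19');cv2.imwrite('pics/s19c.png',cv2.resize(im[80:230,190:390],None,fx=3.8,fy=3.8))
im,m=snap('side','d19');cv2.imwrite('pics/d19c.png',cv2.resize(im[180:380,180:430],None,fx=3,fy=3))
im,m=snap('wrist','w19');print(readout.get_obs()['tcp_pos'])
E
```

```text
time_s: 25.1
tcp_pos: [471.9, -256.8, 177.8]
eef_rot: [179.9, -0.1, 90.3]
contact_force: [0.2, -0.3, -1.8]
gripper_width: 48.3
time_s: 25.35
tcp_pos: [473.6, -255.3, 178.2]
eef_rot: [179.8, -0.1, 90.3]
contact_force: [-0.6, 0.8, -1.1]
gripper_width: 48.5
[ 474.15890612 -254.88661219  178.60323383]
```

View pics/s19c.png

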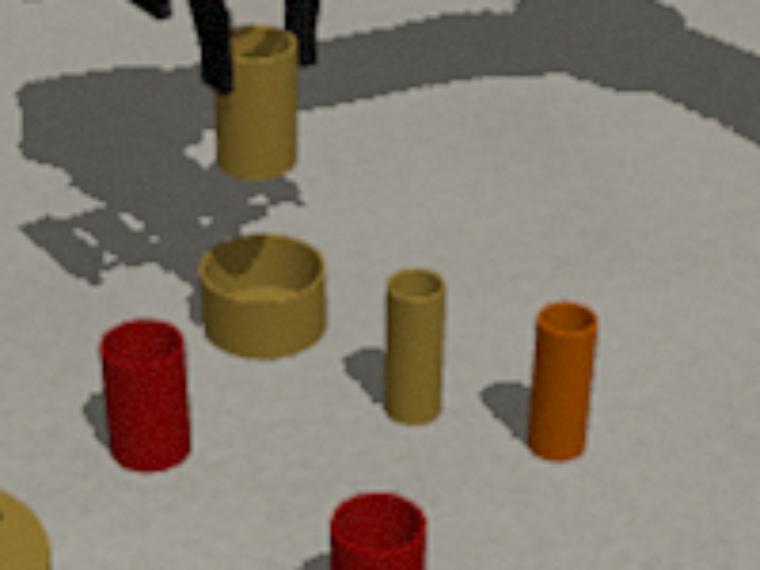

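View pics/d19c.png

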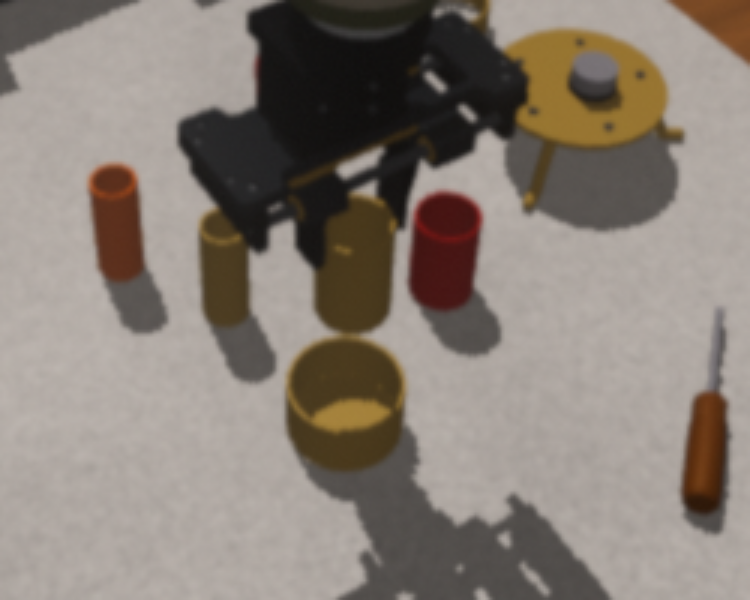

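View pics/w19.png

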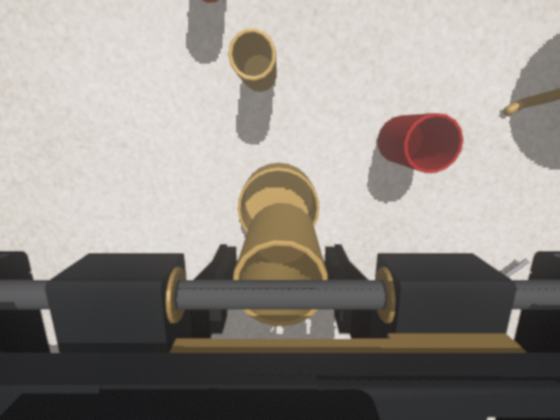

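```bash
python3 - <<'E'
from cup import *
im=cv2.imread('pics/s19.png');ms=viewer.camera_model('scene');imd=cv2.imread('pics/d19.png');md=viewer.camera_model('side')
print(obsbb(im,(257,106)))
for z in (115,120,125): print(z,bb(ms,'c',473.5,-257.5,z),bb(md,'c',473.5,-257.5,z))
print('side obs', 180+315/3,180+392/3,180+330/3)
E
```

```text
[246.  87. 268. 126.]
115 [244.8  87.7 267.9 129. ] [282.6 246.  310.7 293.6]
120 [244.7  85.6 267.9 127.1] [282.6 244.1 310.8 291.9]
125 [244.6  83.5 267.8 125.1] [282.7 242.1 311.  290.2]
side obs 285.0 310.66666666666663 290.0
```

```bash
python3 -m crank '[[[40,0,0,40,0,0,0],[40,0,0,40,0,0,0],[40,0,0,20,0,0,0],[40,0,0,10,0,0,0],[40,0,0,0,0,0,0]]]';python3 -m crank '[[[40,0,0,2,0,0,0],[40,0,0,2,0,0,0],[40,0,0,0,0,0,0]]]'
```

```text
time_s: 26.12
tcp_pos: [474.2, -255.6, 68.9]
eef_rot: [179.8, -0.1, 90.3]
contact_force: [-0.1, 0.8, -2.1]
gripper_width: 48.6
time_s: 26.5
tcp_pos: [474.2, -256.0, 65.3]
eef_rot: [179.7, -0.1, 90.3]
contact_force: [-0.1, -0.4, -1.9]
gripper_width: 48.3
```

```bash
python3 -m crank '[[[40,0,0,2,0,0,0],[40,0,0,0,0,0,0]]]';python3 -m crank '[[[40,0,0,2,0,0,0],[40,0,0,0,0,0,0]]]'
```

```text
time_s: 26.75
tcp_pos: [474.0, -255.9, 63.0]
eef_rot: [179.8, -0.1, 90.3]
contact_force: [0.8, 0.7, -1.0]
gripper_width: 48.5
time_s: 27.0
tcp_pos: [474.6, -256.3, 62.3]
eef_rot: [179.7, -0.0, 90.3]
contact_force: [-2.6, 2.2, 10.9]
gripper_width: 48.4
```

```bash
python3 -m crank '[[[87,0,0,-1,0,0,0],[87,0,0,0,0,0,0],[87,0,0,0,0,0,0],[87,0,0,-10,0,0,0],[87,0,0,-40,0,0,0]]]';python3 -m crank '[[[87,0,0,-60,0,0,0],[87,30,0,0,0,0,0],[87,50,0,0,0,0,0],[87,50,0,0,0,0,0],[87,0,0,0,0,0,0]]]'
python3 - <<'E'
from h import *
im,m=snap('scene','s20');cv2.imwrite('pics/s20c.png',cv2.resize(im[80:230,190:390],None,fx=3.8,fy=3.8))
im,m=snap('side','d20');cv2.imwrite('pics/d20c.png',cv2.resize(im[180:380,180:430],None,fx=3,fy=3))
im,m=snap('wrist','w20');print(readout.get_obs()['tcp_pos'])
E
```

```text
time_s: 27.62
tcp_pos: [472.6, -255.3, 111.4]
eef_rot: [180.0, -0.1, 90.3]
contact_force: [1.1, -0.4, 0.4]
gripper_width: 85.1
time_s: 28.25
tcp_pos: [473.4, -122.3, 172.9]
eef_rot: [179.7, -0.1, 90.6]
contact_force: [0.2, -0.9, -0.5]
gripper_width: 87.0
[ 473.03451502 -127.06181485  172.69776775]
```

View pics/s20c.png

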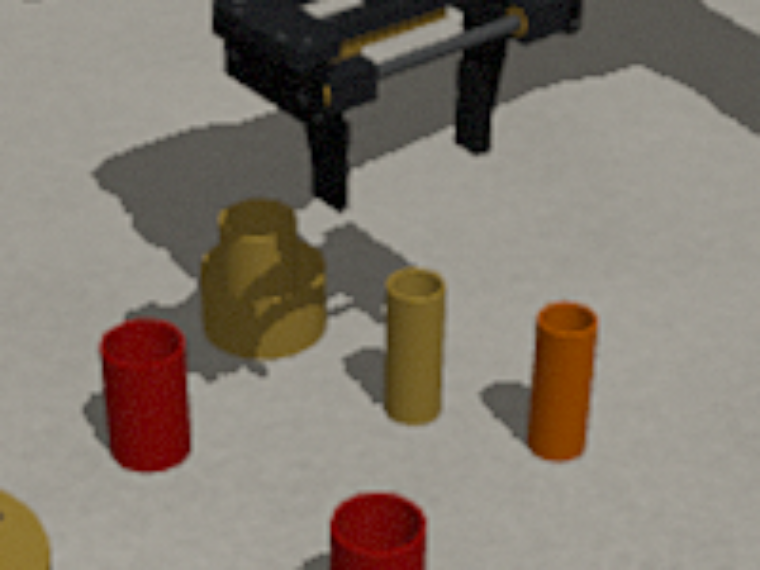

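View pics/d20c.png

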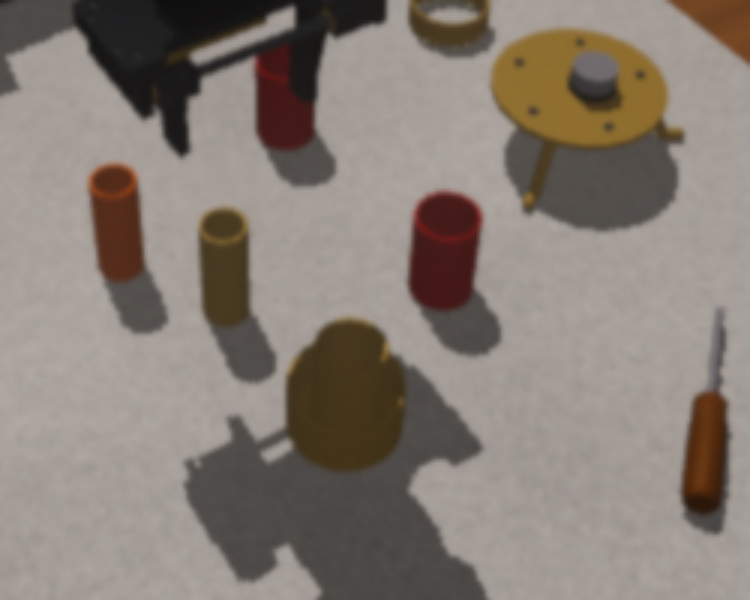

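View pics/w20.png

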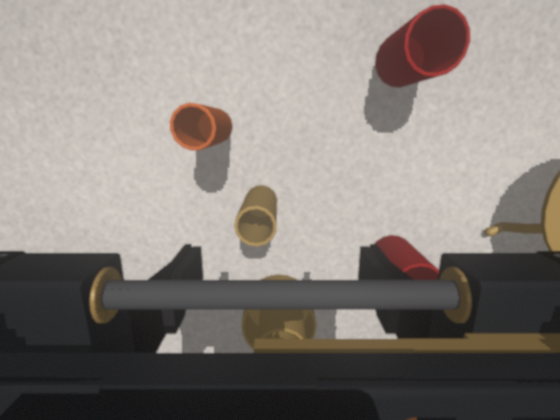

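```bash
python3 - <<'E'
from plan import *
m=viewer.camera_model('wrist'); print(atz(m,256,226,90), atz(m,236,226,90)-atz(m,276,226,90))
plan([453.5,-132,120],[180,0,90],87)
E
```

```text
[ 452.24708374 -133.49042927   90.        ] [-3.24642597e+01 -2.91792585e-02  0.00000000e+00]
n 2 dist 56.4 rotvec [ 0.3 -0.   0.2]
[[[87,-2,-10,26,0.1,0,0.1],[87,-2.9,-9.8,26.6,0.1,0,0.1]]]
end [ 453.5 -132.   120. ] [179.9  -0.   90. ]
```

```bash
python3 -m crank '[[[87,-3,-10,26,0,0,0],[87,-3,-10,26,0,0,0],[87,0,0,30,0,0,0],[87,0,0,14,0,0,0],[87,0,0,0,0,0,0]]]'; python3 -m crank '[[[25,0,0,0,0,0,0],[25,0,0,0,0,0,0],[25,0,0,0,0,0,0],[25,0,0,0,0,0,0],[25,0,0,0,0,0,0]]]';python3 -m crank '[[[25,0,0,0,0,0,0],[25,0,0,0,0,0,0],[25,0,0,0,0,0,0]]]'
```

```text
time_s: 29.02
tcp_pos: [453.0, -132.7, 75.7]
eef_rot: [179.8, -0.0, 90.2]
contact_force: [0.1, -0.6, -0.1]
gripper_width: 86.9
time_s: 29.65
tcp_pos: [453.5, -132.0, 76.2]
eef_rot: [179.7, -0.1, 90.3]
contact_force: [0.4, -0.1, 0.3]
gripper_width: 45.0
time_s: 30.02
tcp_pos: [453.4, -132.0, 76.1]
eef_rot: [179.8, -0.1, 90.3]
contact_force: [-0.0, -0.5, 0.9]
gripper_width: 33.7
```

```bash
python3 -m crank '[[[25,0,0,-10,0,0,0],[25,0,0,-30,0,0,0],[25,0,0,-50,0,0,0],[25,0,0,-35,0,0,0],[25,0,0,0,0,0,0]]]'
python3 - <<'E'
from h import *
im,m=snap('scene','s21');cv2.imwrite('pics/s21c.png',cv2.resize(im[50:230,220:420],None,fx=3.3,fy=3.3))
im,m=snap('side','d21');cv2.imwrite('pics/d21c.png',cv2.resize(im[140:340,180:430],None,fx=3,fy=3))
im,m=snap('wrist','w21');print(readout.get_obs()['tcp_pos'],m)
E
python3 - <<'E'
from meas import *
measure('21',{'a':((473,-258),0)})
E
```

```text
time_s: 30.65
tcp_pos: [454.4, -132.5, 204.3]
eef_rot: [179.4, -0.0, 90.3]
contact_force: [-0.5, -0.4, -2.4]
gripper_width: 33.7
[ 452.36790523 -132.02855151  200.4222233 ] {'fx': 317.4440256267369, 'fy': 317.4440256267369, 'cx': 280.25046740041114, 'cy': 212.28392052134637, 'position': array([450.36505378, -57.63505976, 363.47402406]), 'rotation': array([164.21978501,  -0.23113551,   0.19098046])}
a scene [ 460.  -273.2] [-0.7  4.6  0.7 -4.1]
a side [ 476.5 -253.7] [-0.6  1.8  0.6 -1.6]
a both [ 472.1 -258.1] [-1.4  8.7  0.4  0.6 -1.4  4.1  0.1  1. ]
```

View pics/s21c.png

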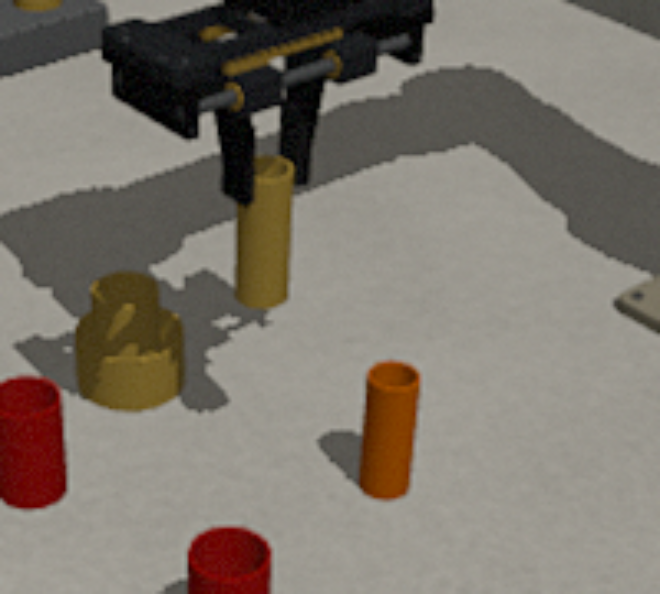

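View pics/d21c.png

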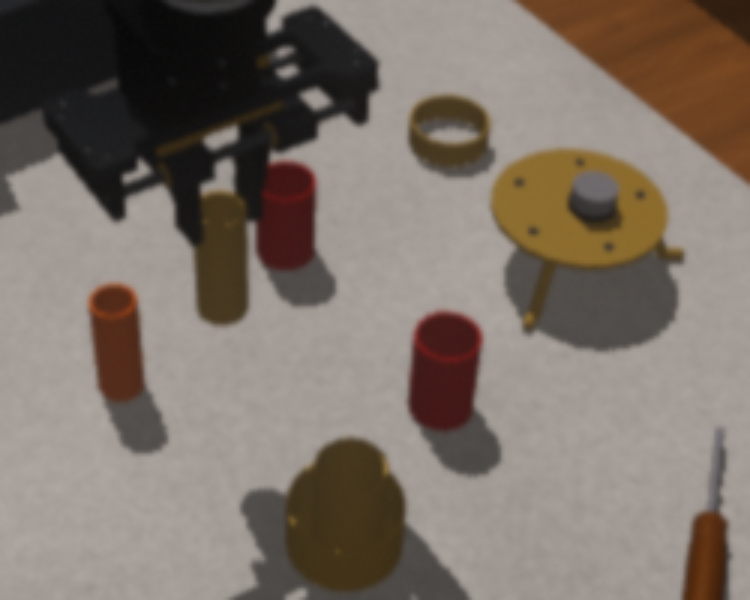

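View pics/w21.png

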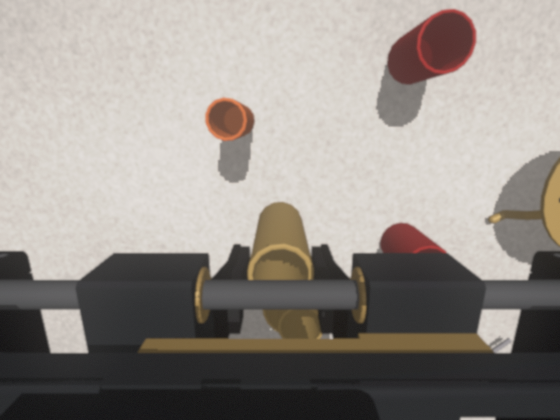

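```bash
python3 - <<'E'
from cup import *
ms=viewer.camera_model('scene');md=viewer.camera_model('side')
# use earlier pixel bias: obs box = pred shrunk by ~ (1,1,-1,-1)
for nm,m,o in (('s',ms,(247.3,132.4,268.2)),('d',md,(285,286,309))):
    f=lambda p:bb(m,'c',*p,4)[:3]-np.array(o)
    r=least_squares(f,(474,-258));print(nm,r.x,f(r.x))
a=cv2.imread('pics/s21.png');cv2.imwrite('pics/x1.png',cv2.resize(a[120:180,235:285],None,fx=12,fy=10,interpolation=cv2.INTER_CUBIC))
a=cv2.imread('pics/d21.png');cv2.imwrite('pics/x2.png',cv2.resize(a[275:345,265:325],None,fx=12,fy=8.5,interpolation=cv2.INTER_CUBIC))
# d bottom
print(obsbb(cv2.imread('pics/s21.png'),(300,120)))
for z in(120,125,130):print(bb(ms,'d',453.5,-132,z),bb(md,'d',453.5,-132,z))
E
```

```text
s [ 476.3 -254. ] [-0.4 -0.   0.4]
d [ 476.4 -261.5] [-1.  -0.1  1. ]
[291.  97. 309. 143.]
[290.3  99.6 308.3 146.5] [243.2 205.4 262.1 250.8]
[290.3  97.4 308.4 144.5] [243.1 203.5 262.1 249.1]
[290.4  95.1 308.5 142.5] [243.  201.5 262.1 247.4]
```

View pics/x1.png

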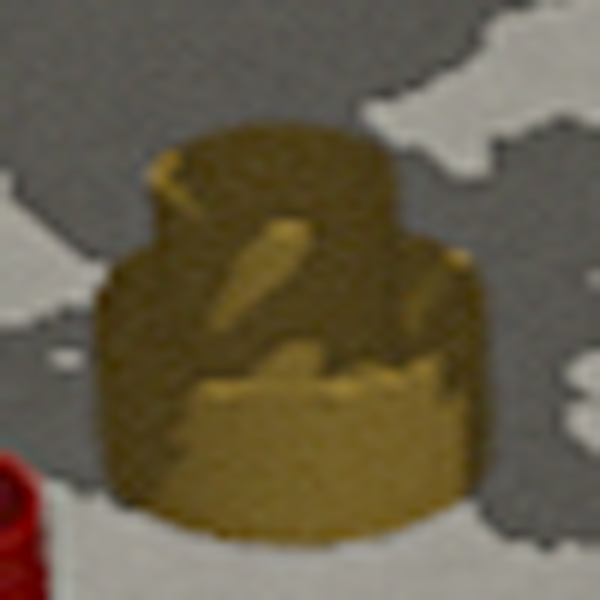

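View pics/x2.png

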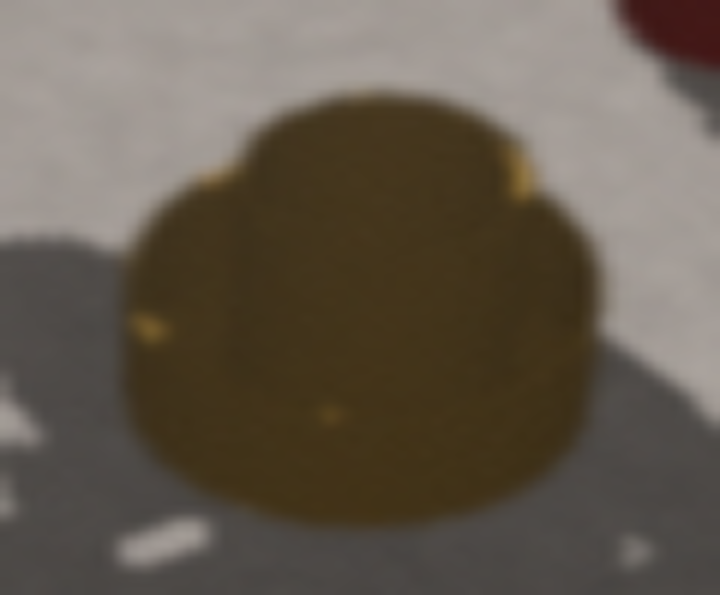

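```bash
python3 - <<'E'
from plan import *
m=viewer.camera_model('wrist');o=readout.get_obs(); print(o['tcp_pos'],atz(m,281,268,o['tcp_pos'][2]+14))
a=cv2.imread('pics/w21.png');cv2.imwrite('pics/x3.png',cv2.resize(a[190:350,200:360],None,fx=3.7,fy=3.7,interpolation=cv2.INTER_CUBIC))
plan([476,-325,205],[180,0,90],25)
E
```

```text
[ 452.22270621 -132.05071788  200.03562079] [ 451.09099723 -129.09173181  214.03562079]
n 5 dist 194.5 rotvec [ 0.1 -0.1  0.3]
[[[25,-39,5,-1,0,0,0.1],[25,-38,4,-1,0,0,0.1],[25,-39,5,-1,0,0,0.1],[25,-38,5,-1,0,0,0.1],[25,-39,4.6,-1.1,0,0,0.1]]]
end [ 476. -325.  205.] [ 1.799e+02 -1.000e-01  8.980e+01]
```

View pics/x3.png

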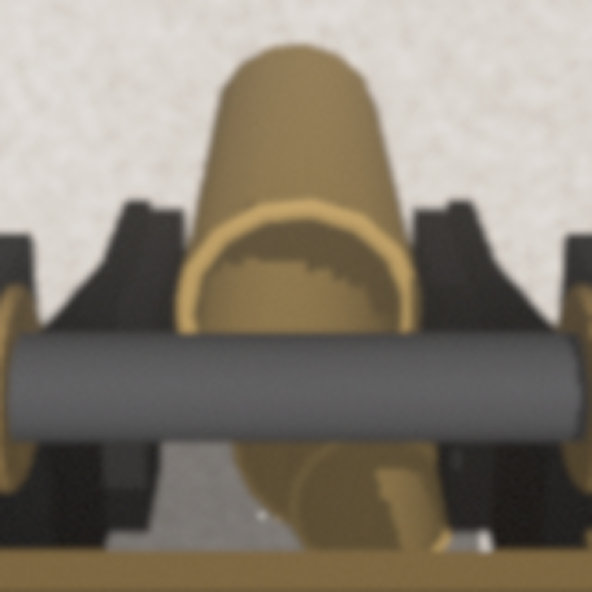

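```bash
python3 -m crank '[[[25,-39,5,-1,0,0,0],[25,-38,4,-1,0,0,0],[25,-39,5,-1,0,0,0],[25,-38,5,-1,0,0,0],[25,-39,5,-1,0,0,0]]]';python3 -m crank '[[[25,0,0,0,0,0,0],[25,0,0,0,0,0,0]]]'
python3 - <<'E'
from h import *
im,m=snap('wrist','w22');print(readout.get_obs()['tcp_pos'],m)
cv2.imwrite('pics/x4.png',cv2.resize(im[60:240,180:380],None,fx=4,fy=3.3,interpolation=cv2.INTER_CUBIC))
E
```

```text
time_s: 31.52
tcp_pos: [477.5, -325.9, 205.0]
eef_rot: [179.8, -0.1, 90.3]
contact_force: [0.8, 0.0, -1.2]
gripper_width: 33.7
time_s: 31.78
tcp_pos: [477.5, -324.3, 205.0]
eef_rot: [179.8, -0.1, 90.3]
contact_force: [-0.7, -0.1, -1.8]
gripper_width: 33.4
[ 477.76119649 -323.91925649  205.29155584] {'fx': 317.4440256267369, 'fy': 317.4440256267369, 'cx': 280.25046740041114, 'cy': 212.28392052134637, 'position': array([ 475.44058734, -250.01220701,  367.46572979]), 'rotation': array([ 1.64266388e+02, -1.23611228e-01,  1.97188510e-01])}
```

View pics/x4.png

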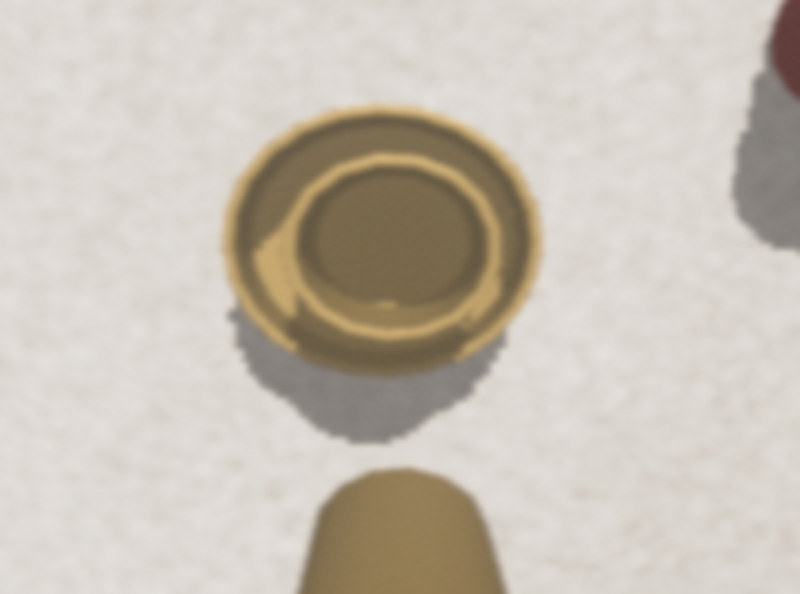

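```bash
python3 - <<'E'
from cup import *
from plan import plan
m=viewer.camera_model('wrist');o=readout.get_obs();t=o['tcp_pos'];print(t)
c=atz(m,180+396/4,60+246/3.3,80);print('c',c,'width',atz(m,180+290/4,134.5,80)-atz(m,180+502/4,134.5,80))
# d bottom far edge: z=t-76, centre col 402
e=atz(m,180+402/4,60+467/3.3,t[2]-76);print('d bottom far edge',e,'-> centre',e-[0,17.5,0], 'rel tcp',e-[0,17.5,0]-t)
plan([c[0],c[1],205],[180,0,90],25)
E
```

```text
[ 477.8 -323.9  205.3]
c [ 475.3 -259.5   80. ] width [-46.7  -0.2   0. ]
d bottom far edge [ 476.6 -308.1  129.3] -> centre [ 476.6 -325.6  129.3] rel tcp [ -1.1  -1.7 -76. ]
n 2 dist 64.5 rotvec [ 0.2 -0.1  0.3]
[[[25,32,-1,0,0.1,-0.1,0.2],[25,32.4,-1.3,0.4,0.1,-0.1,0.2]]]
end [ 475.2 -259.5  205. ] [-180.     0.1   89.9]
```

```bash
python3 -m crank '[[[25,33,-1,0,0,0,0],[25,33,-0.5,0,0,0,0],[25,0,0,20,0,0,0],[25,0,0,15,0,0,0],[25,0,0,0,0,0,0]]]'
python3 -m crank '[[[25,0,0,0,0,0,0]]]'
python3 - <<'E'
from h import *
im,m=snap('scene','s23');cv2.imwrite('pics/x5.png',cv2.resize(im[70:190,200:320],None,fx=5,fy=5,interpolation=cv2.INTER_CUBIC))
im,m=snap('side','d23');cv2.imwrite('pics/x6.png',cv2.resize(im[220:350,230:360],None,fx=4.6,fy=4.6,interpolation=cv2.INTER_CUBIC))
print(readout.get_obs()['tcp_pos'])
E
```

```text
time_s: 32.45
tcp_pos: [475.3, -258.5, 169.9]
eef_rot: [179.9, -0.1, 90.3]
contact_force: [-1.1, -0.1, -1.7]
gripper_width: 33.7
time_s: 32.58
tcp_pos: [476.2, -259.4, 171.5]
eef_rot: [179.7, -0.0, 90.2]
contact_force: [0.5, 0.6, -1.6]
gripper_width: 33.8
[ 476.38500507 -259.41733426  171.68544397]
```

View pics/x5.png

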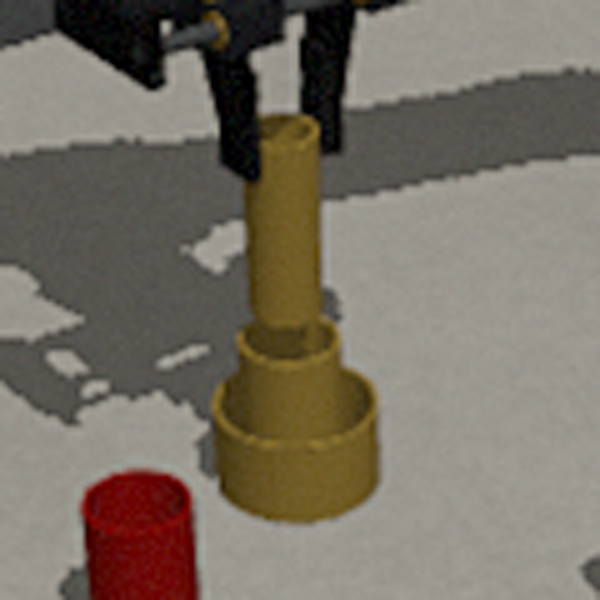

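View pics/x6.png

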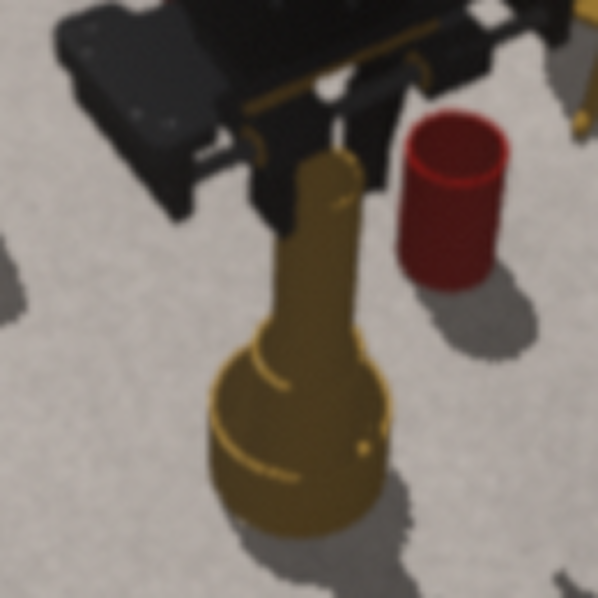

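```bash
python3 - <<'E'
from cup import *
ms=viewer.camera_model('scene');md=viewer.camera_model('side')
for x,y in((475.3,-259.5),):
  for z in (80,100,120,150,186): print(z,proj(ms,(x,y,z)),proj(md,(x,y,z)))
# obs
print('scene d low',200+285.5/5,'row',70+300/5,'c rim',200+290/5, 70+343/5,' d top',200+287/5,70+128/5)
print('side d low',230+315/4.6,220+310/4.6,'c rim',230+307/4.6,'d top',230+329/4.6,220+170/4.6)
E
```

```text
80 (np.float64(256.5105820363662), np.float64(136.71190571064727)) (np.float64(296.2785276641971), np.float64(295.3505350569659))
100 (np.float64(256.2317737306193), np.float64(129.18262679018662)) (np.float64(296.64259742586574), np.float64(288.7459345430506))
120 (np.float64(255.94647371319172), np.float64(121.47803778423814)) (np.float64(297.01710076046794), np.float64(281.95205826824065))
150 (np.float64(255.50584694656348), np.float64(109.5788161420507)) (np.float64(297.5994213796457), np.float64(271.38816237351546))
186 (np.float64(254.95596950328138), np.float64(94.72925622148114)) (np.float64(298.3328888505603), np.float64(258.0823068881826))
scene d low 257.1 row 130.0 c rim 258.0 138.6  d top 257.4 95.6
side d low 298.47826086956525 287.3913043478261 c rim 296.7391304347826 d top 301.52173913043475 256.95652173913044
```

```bash
python3 -m crank '[[[25,1,-1.7,0,0,0,0],[25,0,0,10,0,0,0],[25,0,0,5,0,0,0],[25,0,0,5,0,0,0],[25,0,0,0,0,0,0]]]';python3 -m crank '[[[25,0,0,5,0,0,0],[25,0,0,5,0,0,0],[25,0,0,0,0,0,0]]]'
```

```text
time_s: 33.3
tcp_pos: [474.3, -257.9, 150.6]
eef_rot: [179.8, -0.1, 90.3]
contact_force: [-0.0, 0.5, -1.2]
gripper_width: 33.6
time_s: 33.67
tcp_pos: [474.3, -257.9, 140.6]
eef_rot: [179.8, -0.1, 90.3]
contact_force: [0.4, -0.2, -1.5]
gripper_width: 33.7
```

```bash
python3 -m crank '[[[25,0,0,8,0,0,0],[25,0,0,8,0,0,0],[25,0,0,0,0,0,0]]]';python3 -m crank '[[[25,0,0,8,0,0,0],[25,0,0,8,0,0,0],[25,0,0,8,0,0,0],[25,0,0,0,0,0,0]]]'; python3 -m crank '[[[25,0,0,6,0,0,0],[25,0,0,5,0,0,0],[25,0,0,0,0,0,0]]]'
```

```text
time_s: 34.05
tcp_pos: [474.1, -257.7, 124.2]
eef_rot: [179.8, -0.1, 90.3]
contact_force: [0.4, -0.4, -1.2]
gripper_width: 33.5
time_s: 34.55
tcp_pos: [474.3, -257.7, 100.2]
eef_rot: [179.8, -0.1, 90.3]
contact_force: [-0.4, -0.1, -0.8]
gripper_width: 33.2
time_s: 34.92
tcp_pos: [474.5, -257.8, 89.6]
eef_rot: [179.8, -0.1, 90.3]
contact_force: [-0.1, -0.3, -1.8]
gripper_width: 33.4
```

```bash
python3 -m crank '[[[25,0,0,3,0,0,0],[25,0,0,0,0,0,0]]]';python3 -m crank '[[[25,0,0,2,0,0,0],[25,0,0,0,0,0,0]]]'
```

```text
time_s: 35.17
tcp_pos: [474.7, -257.9, 87.0]
eef_rot: [179.8, -0.1, 90.3]
contact_force: [-0.7, -0.7, -2.1]
gripper_width: 33.6
time_s: 35.42
tcp_pos: [474.8, -257.9, 85.0]
eef_rot: [179.8, -0.1, 90.3]
contact_force: [0.3, 0.2, -1.3]
gripper_width: 33.6
```

```bash
python3 -m crank '[[[25,0,0,1,0,0,0],[25,0,0,0,0,0,0]]]';python3 -m crank '[[[25,0,0,1,0,0,0],[25,0,0,0,0,0,0]]]'
```

```text
time_s: 35.67
tcp_pos: [474.9, -258.0, 84.1]
eef_rot: [179.7, -0.1, 90.3]
contact_force: [-0.7, 0.0, -0.8]
gripper_width: 33.7
time_s: 35.92
tcp_pos: [475.2, -258.4, 84.1]
eef_rot: [179.7, -0.0, 90.3]
contact_force: [-2.7, 0.3, 9.6]
gripper_width: 33.4
```

Seated. Release, lift, move away, look.

```bash
python3 -m crank '[[[87,0,0,0,0,0,0],[87,0,0,0,0,0,0],[87,0,0,0,0,0,0],[87,0,0,0,0,0,0],[87,0,0,-20,0,0,0]]]';python3 -m crank '[[[87,0,0,-50,0,0,0],[87,0,0,-50,0,0,0],[87,40,0,0,0,0,0],[87,50,0,0,0,0,0],[87,50,20,0,0,0,0]]]';python3 -m crank '[[[87,50,30,0,0,0,0],[87,50,30,0,0,0,0],[87,0,0,0,0,0,0],[87,0,0,0,0,0,0]]]'
python3 - <<'E'
from h import *
im,m=snap('scene','s25');cv2.imwrite('pics/x7.png',cv2.resize(im[90:190,210:310],None,fx=6,fy=6,interpolation=cv2.INTER_CUBIC))
im,m=snap('side','d25');cv2.imwrite('pics/x8.png',cv2.resize(im[250:350,240:340],None,fx=6,fy=6,interpolation=cv2.INTER_CUBIC))
E
```

```text
time_s: 36.55
tcp_pos: [473.8, -257.5, 102.0]
eef_rot: [179.9, -0.1, 90.3]
contact_force: [0.3, 0.2, 0.0]
gripper_width: 75.5
time_s: 37.17
tcp_pos: [493.1, -117.0, 203.7]
eef_rot: [179.7, -0.1, 90.2]
contact_force: [1.9, -0.7, -0.3]
gripper_width: 86.8
time_s: 37.67
tcp_pos: [553.0, -18.3, 203.4]
eef_rot: [179.8, -0.0, 90.2]
contact_force: [-0.2, -1.5, 0.4]
gripper_width: 87.1
```

View pics/x7.png

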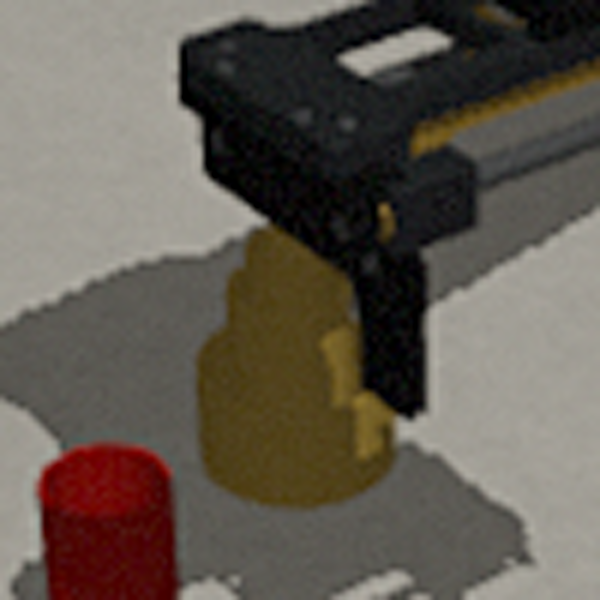

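View pics/x8.png

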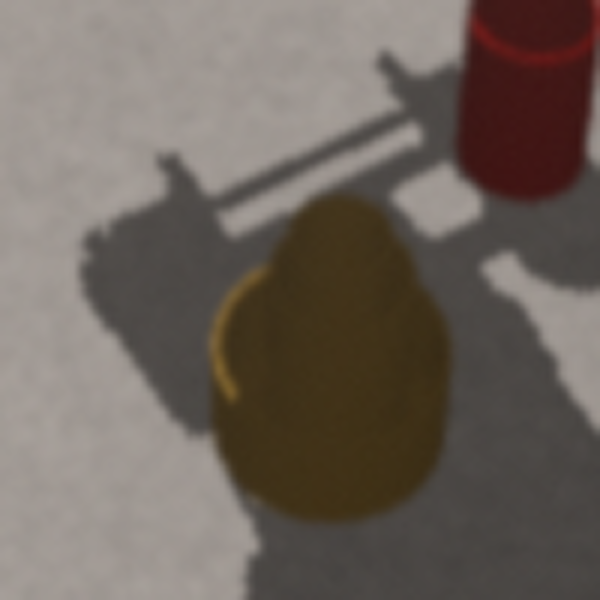

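View pics/d25.png

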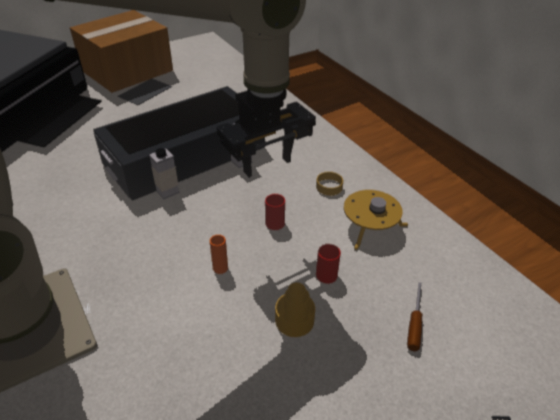

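View pics/s25.png

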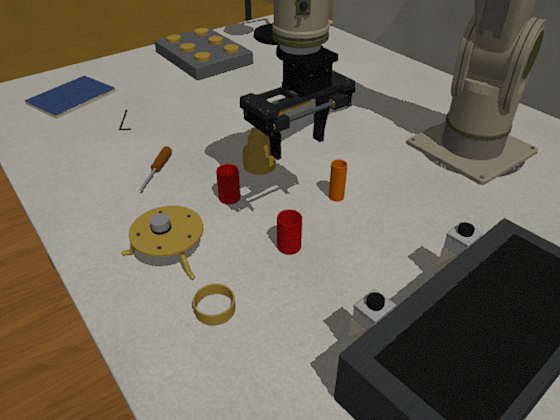

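```bash
python3 -m crank '[[[87,50,0,-20,0,0,0],[87,50,-15,-20,0,0,0],[87,50,-15,-10,0,0,0],[87,0,0,0,0,0,0],[87,0,0,0,0,0,0]]]'
python3 - <<'E'
from h import *
im,m=snap('scene','s26');cv2.imwrite('pics/x9.png',cv2.resize(im[90:190,210:310],None,fx=6,fy=6,interpolation=cv2.INTER_CUBIC))
cv2.imwrite('pics/x11.png',cv2.resize(im[200:340,310:510],None,fx=4,fy=4,interpolation=cv2.INTER_CUBIC))
im,m=snap('side','d26');cv2.imwrite('pics/x10.png',cv2.resize(im[250:350,240:340],None,fx=6,fy=6,interpolation=cv2.INTER_CUBIC))
from cup import *
for n in('scene','side'):
    m=viewer.camera_model(n);print(n,bb(m,'d',475.3,-259.3,8),bb(m,'c',475.3,-259.3,4),bb(m,'a',473,-258,0))
E
```

```text
time_s: 38.4
tcp_pos: [522.4, 130.5, 253.8]
eef_rot: [179.7, -0.0, 90.2]
contact_force: [0.6, -0.1, -0.2]
gripper_width: 86.9
scene [248.7 126.1 264.7 166.6] [246.  131.3 267.7 169.7] [241.3 140.9 275.1 174.7]
side [286.4 282.3 305.7 324.8] [282.9 285.4 308.9 328.9] [274.  290.9 314.4 336.8]
```

View pics/x9.png

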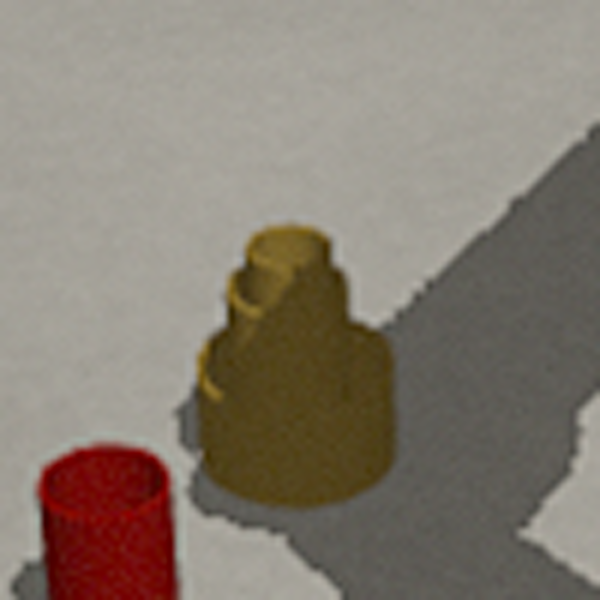

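View pics/x10.png

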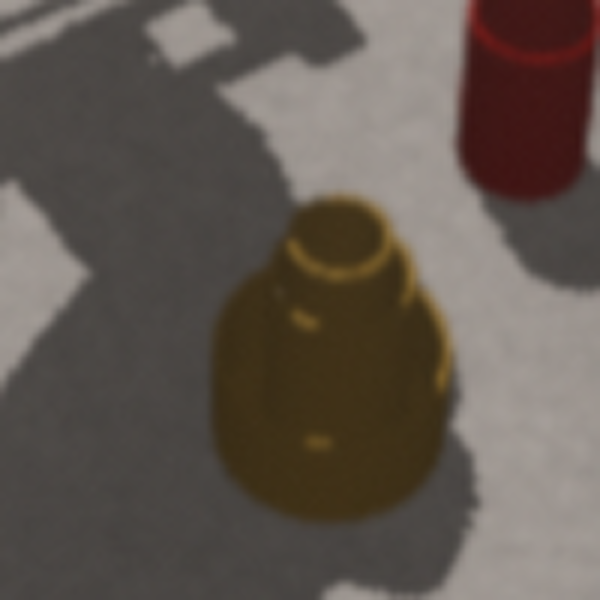

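View pics/x11.png

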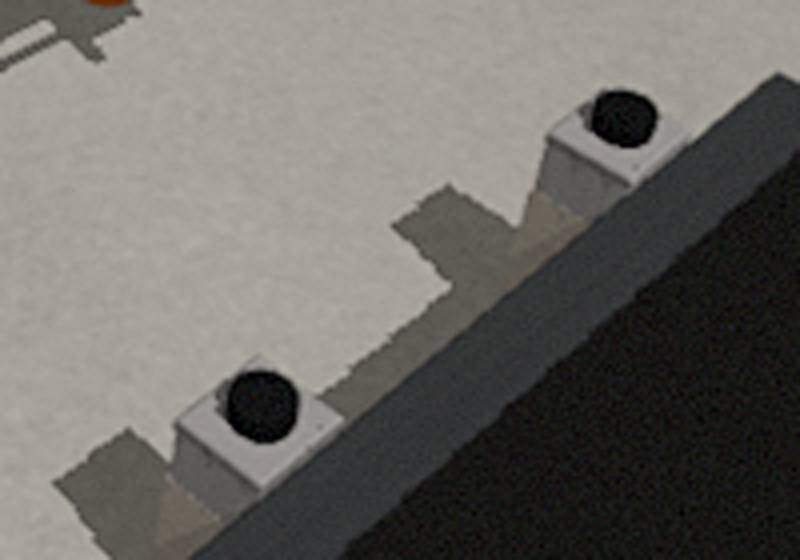

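```bash
python3 -c "
from plant import workorder
print(workorder.job_done())"
```

```text
the job is handed in; nothing more can be done
None
```

I finished the job and handed it in at about 38.5 s of the 210 s allowed; the hand-in gives no verdict.

- **Tins:** Two tins were present. I tilted each one's cap end onto the drawer unit's side, let go, and pushed its foot in until it was blocked at about 18 N. In the last pictures, both stand upright and flush against the side.
- **Cups:** Cups a, c and d were present and b was absent. The middle brass cup measured 48 mm across and fitted c (49 mm across, 76 mm high), not b. I put c into a and then d into c, and each met the floor below with about 10 N.
- **Final check of the cups:** The rim of d was within about 1 pixel of its fully-down height in both fixed cameras. The cups look upright. The arm's shadow lay partly over the nest in those pictures.
- **Other objects:** I did not touch the red and orange look-alikes, the clock base, the band or the screwdriver. I saw no cup knocked aside.
- **Disagreements:**
    - The two fixed cameras put c's y position 7.5 mm apart under the shadow. I used the wrist camera to place d instead.
    - The grip on d read 33.7 mm instead of 35 mm, and d hung about 2° off vertical in the gripper.

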